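Lock the torch's battery cap and hold the torch raking over the model's filled seam

ROBOT

A 7-joint arm with a two-finger parallel gripper is mounted at the origin on the work surface. World frame = base frame: x ahead of the robot, y to its left, z up, the work surface at z = 0. Lengths are in m, angles in rad, forces in N, time in s.
With the tool pointing down it reaches from about 0.4 to 0.875 m from the base axis. Payload 19.3 kg.
Tool frame: the origin (TCP) lies midway between the tips of the shut fingers; the grasp point (between the pads) lies 19 mm behind it; z points along the fingers, y is the direction in which the jaws open and shut (so a half turn about z gives the same grasp; the last joint's range is limited). The gripper opens to 85 mm and grips with 20 to 120 N. Pads are 22 mm wide; open, the fingers measure 114 mm over their backs; the gripper's body (76 mm by 85 mm) begins 54 mm behind the grasp point. The pads swing forward as they close: fully open they stand 13 mm farther back than shut.
Start: joints at [-1.297, 0.521, -0.036, 1.599, 0.021, 1.021, -0.113], TCP at [0.211, 0.588, 0.231] pointing down, gripper open.
Joint ranges: [-2.91, 2.91], [-0.3, 2.13], [-1.5, 1.42], [0.17, 2.43], [-1.26, 4.41], [0.16, 1.93], [-2.52, 2.52]. Speed limits (rad/s): [1.89, 1.89, 2.39, 2.39, 3.01, 3.01, 3.01].

INTERFACE

Orientations are given as a 3x3 rotation matrix whose columns are the frame's x, y, z axes.
In Python, from cell import telemetry, vision, r, finder gives the robot as it stands.
- The arm moves only by the tool jog_arm, never from a script. Its argument "targets" is a list of rows, each a list of 3 entries, a list of its own where there are three numbers: the finger opening in cm, from 0 to 8.54, then the shift along the tool's x, y, z in cm, then the turn, a rotation vector about the tool's x, y, z in rad. A call has 1 to 5 rows; each row is the pose to reach, as a shift and turn from the pose commanded when the call began, along the tool's axes at that moment; what a row does not reach only later rows make up. A row lasts 1/12 s, in which the tool goes at most 41.7 mm and 7.16 degrees, less where a joint would pass 70% of its speed; a pose out of reach is approached as far as the arm can. A call with a gripper value outside its range is refused whole. The fingers move at their own pace and stop on an object; the grip force is fixed at half the most. Time passes only in rows, so rows that repeat a pose let the fingers close. It gives the time, the measured TCP pose, the force and the opening at its end, in the units of the state.
- telemetry.state(): the state, without advancing time (a new reading comes with each control period).
- vision.grab_frame(name): name is "scene" or "top"; returns a dict with "img" (400x640x3 uint8, red, green, blue), "depth" (400x640 float32, m along the optical axis (not along the pixel's ray), 0 where there is no reading), "camera_matrix" (3x3 intrinsics, pixels), "R" (3x3) and "t" (3): a world point X has camera coordinates R X + t. Camera axes: x right, y down, z forward; pixel columns grow to the right and rows downward; lengths in m; the calibration is good to about 2 mm. A picture is of the moment at which its call begins.
- r.hand_in(): hands the job in, once; it reports no verdict.
Trained networks look in a picture, given as the dict that the camera call returned (one of the last four; its "shot" number tells which), for a name from the list of things; names that differ only in an ending like _2 or _b are one class to them, and where a whole thing is asked for, a point or a joint stands for the part that bears it (a point fixed in the world has none). Each returns a list of dicts, best first, with "p" (0 to 1); they miss things now and then, are a little off and sometimes report something else, mostly with a low value. They report only what shows in the picture. A call takes as long as a camera call. They do not tell look-alikes from the thing itself.
- finder.trace(target, picture): "pixels" (400x640 bool, what is visible of it) and "centre" ([column, row] in pixels, amid what is visible of it).
The state is a dict: "clock": time; "q": joint angles; "qvel": joint speeds; "joint_efforts": joint torques, N m; "tcp_pos": TCP position; "ee_rot": TCP orientation; "wrist_force": force on the tool from outside, world axes, zero at the start; "moment": the same for the moment, N m; "finger_gap": finger opening in m.
Only numpy, scipy, OpenCV 4.12 (cv2) and the standard library are available. Lean on these libraries where they do the work, as an engineer would, in place of code of your own. Each camera call takes 0.05 s, during which the arm holds its last target.

TASK

The bench torch stands lens-down in the plywood rack with its battery cap still proud: push the cap fully home, then turn it clockwise to its stop to lock it. Then draw the torch up out of the rack, tip it over and finish while still holding it in the air for a raking-light check of the filler on the model airliner: lens about 12 cm from the reddish band over the middle of the fuselage, pointing straight at it and slanting down at about 30 degrees below level, from whichever side is handy. Do not shift the airliner or the other things on the bench.

Things in the scene. Friction and masses are not known exactly. Their poses are not given: they have to be found in the camera images.
- rack: Fixed plywood bench rack, 90 mm along its x, 192 mm along its y, 55 mm high (end cheeks 60 mm). Origin: centre of its underside, z up. At its y = +45 mm a square well 40 x 40 mm, 50 mm deep (floor 5 mm above the table) holds the torch; at its y = -53 mm a shallow round well holds the paint jar.
- torch: Loose yellow and black torch, 0.18 to 0.28 kg, 1 mm play all round in its well: it lifts straight out but cannot turn there. Origin: lens centre; z runs from lens to tail (up in the rack), the beam along -z. Black square head 38 mm wide, z = 0 to 39 mm; 34 mm wide step to 45; yellow body 30 x 30 mm, sides along x and y, to its shoulder at z = 118; then the cap. Centre of mass about z = 60 mm.
- torch_grip (a point): Point on the torch's axis, 106 mm from the lens (12 mm below the shoulder, 32 mm below the top of the bar once the cap is home), a good place to grip the 30 mm square body from the tail end; axes as the torch's.
- cap_bar (a point): Centre of the red finger bar on the battery cap: bar 31 mm long along its x, 10 mm wide along its y, 12 mm high (6 mm below to 6 mm above this point), sides and ends free. It stands on the cap's black round skirt, 33 mm across, 8 mm high. z points out of the torch's tail. With the cap home this point is 132 mm from the lens, the bar's top 138 mm.
- cap_push (a joint): How far the cap is pushed on, in m: 0 = fully proud (7 mm gap, bare neck with an orange ring shows), 0.007 = fully home, skirt on the torch's shoulder. Starts near 0. Its sealing ring drags with about 5 N either way: it takes a push of 6 to 15 N and stays where it is left.
- cap_turn (a joint): Turn of the cap in rad, growing clockwise seen from above (looking at the tail): starts between 0 and 0.2, stops at 1.20 = locked. Drags with about 0.06 N m and stays where it is left. A bayonet: push home first, then turn.
- airliner: Loose model airliner, pale grey, blue fin and engines, glued on a stand (black round foot 90 mm across, clear stem), 0.35 kg. Origin: centre of the foot's underside, z up, x to the nose. Fuselage x = -125 to 115 mm, 27 mm thick, axis 92 mm above the table; swept wings, span 245 mm, about 85 mm up; fin at x = -90 to -137 mm, top 144 mm above the table.
- filler (a point): Middle of the reddish-brown filler band that goes over the fuselage between the wings: on top of the fuselage, 106 mm above the table, right above the stand. Axes as the airliner's.
- glue: Loose blue glue bottle with yellow nozzle, 30 x 50 mm and 96 mm high, standing. Leave alone. Origin: centre of underside.
- marker: Loose white marker pen with black cap, 140 mm long along its x, 12 mm thick, lying. Leave alone. Origin: under its middle.
- paint_jar: Loose blue paint jar with white lid, 35 mm across and 45 mm high, standing in the rack's round well, top 82 mm above the table. Leave alone. Origin: centre of underside.
- tray: Loose cardboard tray of kit parts, 150 x 210 mm, 40 mm high. Leave alone. Origin: centre of underside.
Not all that is in view belongs to the job. There is more than one size of the torch; the one meant has the size given above.

How it is judged:
On the way, in this order (a step that is already met when the one before it is completed fails the run):
1. the cap is pushed fully home, not yet turned (value of joint cap_push above 0.0055 m and value of joint cap_turn below 0.45 rad), for 0.1 s.
2. the cap, home, is turned clockwise to its stop while the torch stands in the rack (value of joint cap_push above 0.0055 m and value of joint cap_turn above 1 rad and z of torch in the frame of rack below 0.03 m), for 0.2 s.
3. the torch is drawn out of the rack (value of joint cap_push above 0.0055 m and value of joint cap_turn above 1 rad and z of torch in the frame of rack above 0.06 m and contact force between torch and the fingers above 1 N), for 0.1 s.
At the end, for the whole second after the job is handed in: Cap home (within 1.5 mm) and locked (over 1.0 rad); only the fingers hold the torch, still, lens over 100 mm up, beam 17 to 43 degrees below level, filler point 60 to 200 mm ahead and within 30 mm of the beam axis; airliner within 12 mm, other things within 25 mm of their starts (value of joint cap_push above 0.0055 m and value of joint cap_turn above 1 rad and angle between torch's own z axis and vertical between 0.82 and 1.27 rad and height (world z) of torch above 0.1 m and z of filler in the frame of torch between -0.2 and -0.06 m and x of filler in the frame of torch between -0.03 and 0.03 m and y of filler in the frame of torch between -0.03 and 0.03 m and contact force between torch and the fingers above 2 N and linear speed of torch below 0.03 m/s and angular speed of torch below 0.15 rad/s and contact force between torch and rack below 0.05 N and contact force between torch and airliner below 0.05 N and contact force between torch and glue below 0.05 N and contact force between torch and marker below 0.05 N and contact force between torch and paint_jar below 0.05 N and contact force between torch and tray below 0.05 N and distance of airliner from where it was at the start of the episode below 0.012 m and angle between airliner's own z axis and vertical below 0.08 rad and distance of each of glue, marker, paint_jar, tray from where it was at the start of the episode below 0.025 m); the arm keeps its last pose, push and grip.
It fails at once if the airliner is shifted or tipped (distance of airliner from where it was at the start of the episode above 0.012 m or angle between airliner's own z axis and vertical above 0.08 rad).
It fails at once if another thing on the bench is shifted (distance of any of glue, marker, paint_jar, tray from where it was at the start of the episode above 0.025 m).
It also fails if it takes over 58 s, if anything falls off the work surface, if the arm or the gripper's body presses on something with over 40 N, if the wrist force passes 120 N, or if a joint passes its speed limit or range.

## Working session

There is one attempt and no reset: what is moved stays moved. The work goes in short steps, Python scripts to look and compute and a tool call to move; the robot and the scene stay as the last step left them, time stands still between calls to the robot, and variables do not carry over. Pictures are saved under pics/ and viewed, and the job is handed in when it is done.

Besides the shell and the picture viewer there is one more tool, called after "Request:" by a JSON object that holds its "api" and its "payload". jog_arm: Moves the arm, as the interface text tells. Its arguments: {"type":"object","properties":{"targets":{"type":"array","items":{"type":"array"}}},"required":["targets"]}

```bash
ls; mkdir -p pics; python3 - <<'E'
from cell import telemetry, vision, r, finder
import cv2,pickle
print(telemetry.state())
for n in ["scene","top"]:
    f=vision.grab_frame(n)
    cv2.imwrite(f"pics/{n}0.png",f["img"][:,:,::-1])
    pickle.dump(f,open(f"{n}0.pkl","wb"))
    print(n,f["camera_matrix"],f["R"],f["t"])
    for t in ["rack","torch","cap_bar","airliner","filler","glue","marker","paint_jar","tray"]:
        try:
            print(t,[(round(d["p"],2),[round(float(c)) for c in d["centre"]],int(d["pixels"].sum())) for d in finder.trace(t,f)][:4])
        except Exception as e: print(t,e)
print(telemetry.state()["clock"])
E
```

```text
pics
{'clock': 0.0, 'q': array([-1.29717209,  0.52200168, -0.03634022,  1.59999673,  0.02118795,
        1.02108962, -0.11276734]), 'qvel': array([-5.67050692e-05,  1.83211130e-03,  1.47051169e-03,  1.14183116e-04,
       -5.89127449e-04, -8.49311289e-04, -1.73120816e-04]), 'joint_efforts': array([ 4.25470616e-04, -9.27119350e+01,  1.97965711e+00, -3.69921362e+01,
        1.77521200e-02,  8.31262587e-03, -1.29710608e-05]), 'tcp_pos': array([0.21059373, 0.58810024, 0.2307373 ]), 'ee_rot': array([[-9.41481652e-01,  3.37064089e-01, -3.15294934e-04],
       [ 3.37064231e-01,  9.41481051e-01, -1.06525968e-03],
       [-6.22165793e-05, -1.10919709e-03, -9.99999383e-01]]), 'wrist_force': array([0.31638264, 1.34263434, 0.56401015]), 'moment': array([-0.00747844,  0.00972775,  0.0095086 ]), 'finger_gap': 0.08525422279364099}
scene [[367.69778606   0.         317.93292151]
 [  0.         367.69778606 204.67664659]
 [  0.           0.           1.        ]] [[-0.75390525  0.65691511  0.009456  ]
 [ 0.52836874  0.61480802 -0.58552334]
 [-0.39045275 -0.43643286 -0.8106004 ]] [ 0.3738506  -0.32061
[... 529 characters left out ...]
079961  -0.99992363  0.00942312]
 [-0.98794691  0.00644284 -0.15465897]
 [ 0.15458644 -0.01054621 -0.98792298]] [0.10954076 0.59324368 0.84574253]
rack [(0.81, [432, 215], 2910)]
torch [(0.94, [416, 209], 444), (0.93, [410, 157], 1136), (0.6, [373, 180], 280)]
cap_bar [(0.79, [417, 146], 428), (0.69, [376, 178], 109), (0.61, [426, 205], 218), (0.4, [271, 233], 3402)]
airliner [(0.62, [273, 233], 3296), (0.58, [344, 298], 341), (0.55, [455, 212], 285)]
filler [(0.97, [268, 232], 3378), (0.68, [419, 206], 444)]
glue [(0.62, [356, 129], 326)]
marker [(0.87, [348, 296], 261)]
paint_jar [(0.57, [456, 212], 259), (0.51, [424, 209], 203), (0.28, [416, 207], 446)]
tray [(0.69, [161, 220], 6330)]
1.0
```

```bash
python3 - <<'E'
import cv2
a=cv2.imread("pics/scene0.png")[100:280,180:420]; cv2.imwrite("pics/s_crop0.png",cv2.resize(a,None,fx=3.3,fy=3.3,interpolation=cv2.INTER_CUBIC))
a=cv2.imread("pics/top0.png")[90:320,200:490]; cv2.imwrite("pics/t_crop0.png",cv2.resize(a,None,fx=2.6,fy=2.6,interpolation=cv2.INTER_CUBIC))
E
```

```text
(no output)
```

View pics/scene0.png

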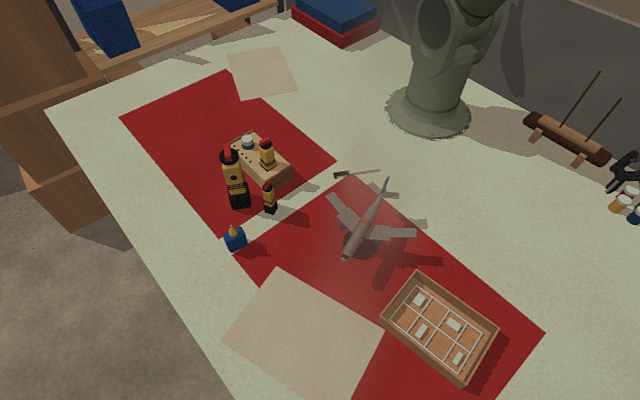

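View pics/top0.png

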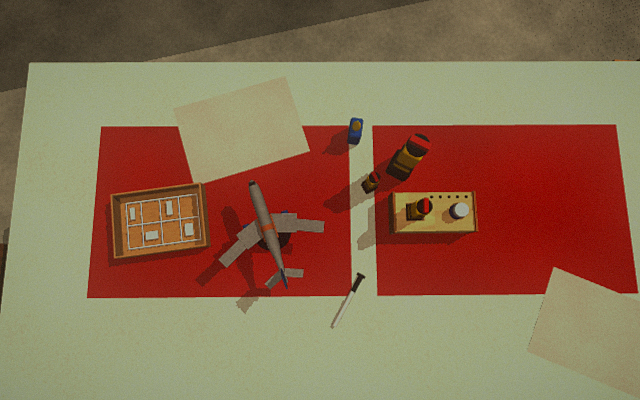

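```bash
sleep 0
```

```text
(no output)
```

View pics/s_crop0.png

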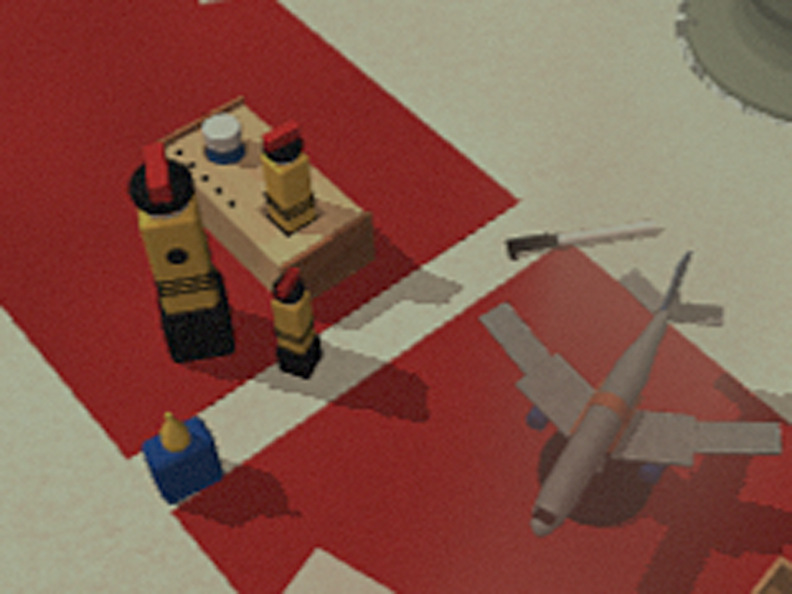

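View pics/t_crop0.png

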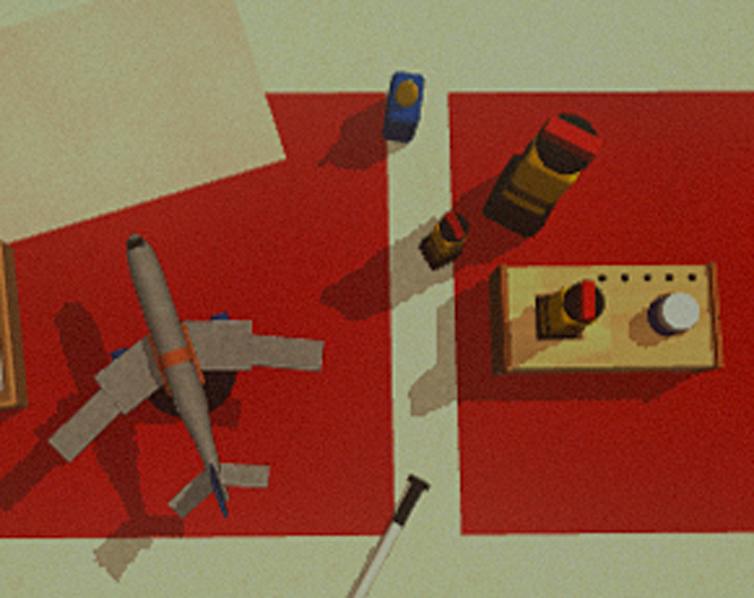

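The rack shows in the top view at (432,213). There are three torches there: the one in the rack at (420,207), a large one at (410,157) and a small one at (372,181). Only the first stands in the rack beside the jar, so that is the one meant. I'll confirm its size while measuring.

```bash
cat > h.py <<'E'
import numpy as np, pickle, cv2
def cloud(f):
    K=f["camera_matrix"];d=f["depth"];v,u=np.mgrid[:400,:640]
    P=np.stack([(u-K[0,2])/K[0,0]*d,(v-K[1,2])/K[1,1]*d,d],-1)
    X=(P-f["t"])@f["R"]; X[d==0]=np.nan
    return X
def proj(f,X):
    p=(np.asarray(X)@f["R"].T+f["t"])@f["camera_matrix"].T
    return p[...,:2]/p[...,2:]
E
python3 - <<'E'
from h import *
np.set_printoptions(precision=4,suppress=True)
for n in ["top","scene"]:
    f=pickle.load(open(n+"0.pkl","rb"));X=cloud(f);im=f["img"].astype(int)
    z=X[...,2]
    # table check
    print(n,"table z",np.nanmedian(z[(abs(z)<.02)]))
    hsv=cv2.cvtColor(f["img"],cv2.COLOR_RGB2HSV)
    red=((hsv[...,0]<8)|(hsv[...,0]>172))&(hsv[...,1]>150)&(hsv[...,2]>60)&(z>.05)&np.isfinite(z)
    nl,lab,st,c=cv2.connectedComponentsWithStats(red.astype(np.uint8))
    for i in range(1,nl):
        if st[i,4]>15:
            p=X[lab==i]; print("red",c[i],st[i,4],np.median(p,0),"z rng",np.percentile(p[:,2],[5,50,95]))
    orr=(z>.09)&(z<.12)&(hsv[...,0]>4)&(hsv[...,0]<14)&(hsv[...,1]>120)
    nl,lab,st,c=cv2.connectedComponentsWithStats(orr.astype(np.uint8))
    for i in range(1,nl):
        if st[i,4]>10: print("orange",c[i],st[i,4],np.median(X[lab==i],0))
    # rack top
    m=(abs(z-.055)<.006)&(hsv[...,0]>12)&(hsv[...,0]<28)
    nl,lab,st,c=cv2.connectedComponentsWithStats(m.astype(np.uint8))
    for i in range(1,nl):
        if st[i,4]>200:
            p=X[lab==i]; r=cv2.minAreaRect((p[:,:2]*1000).astype(np.float32)); print("rack?",c[i],st[i,4],np.median(p,0),r)
E
```

```text
top table z 0.0010911614320884633
red [419.7818 142.5045] 220 [ 0.6978 -0.0912  0.2046] z rng [0.1912 0.2046 0.2067]
red [374.4783 176.0652] 46 [ 0.6535 -0.0151  0.1111] z rng [0.1046 0.1111 0.1131]
red [425.5581 205.1977] 86 [ 0.582  -0.112   0.1488] z rng [0.1412 0.1488 0.1503]
orange [268.7899 226.395 ] 119 [0.5439 0.2137 0.1014]
orange [263.6429 237.    ] 14 [0.5236 0.2262 0.0915]
rack? [435.3084 211.9815] 2221 [ 0.5763 -0.1659  0.0557] ((583.7601928710938, -157.56893920898438), (90.42760467529297, 183.84786987304688), 0.26753923296928406)
scene table z 0.0006790200414306992
red [357.4118  27.8235] 17 [-0.1237 -0.4714  0.0508] z rng [0.0502 0.0508 0.0532]
red [339.8333  34.3889] 18 [-0.0354 -0.4805  0.0508] z rng [0.0501 0.0508 0.0524]
red [264.8154 140.6462] 65 [ 0.5827 -0.1119  0.1465] z rng [0.1376 0.1465 0.1497]
red [226.9841 151.5476] 126 [ 0.7012 -0.0881  0.204 ] z rng [0.1902 0.204  0.206 ]
red [266.3077 185.2308] 39 [ 0.6541 -0.0155  0.1097] z rng [0.0991 0.1097 0.1125]
orange [56.4286 30.1429] 21 [ 0.8016 -1.0754  0.1149]
orange [42.8841 36.7826] 69 [ 0.8508 -1.0803  0.1058]
orange [16.8101 44.7468] 79 [ 0.9418 -1.0864  0.1036]
orange [ 3.3  50.55] 20 [ 0.9809 -1.0891  0.0993]
orange [364.3171 221.3659] 41 [0.5431 0.2185 0.1046]
rack? [572.5659  51.8742] 493 [-0.6127  0.1734  0.0552] ((-611.9591064453125, 142.14749145507812), (16.17131996154785, 548.7221069335938), 0.1847585141658783)
rack? [258.3403 158.4196] 958 [ 0.5989 -0.1443  0.0554] ((584.046875, -158.04994201660156), (92.21672058105469, 187.06686401367188), 0.15950389206409454)
```

```bash
python3 - <<'E'
from h import *
np.set_printoptions(precision=4,suppress=True)
A=[]
for n in ["top","scene"]:
    f=pickle.load(open(n+"0.pkl","rb"));X=cloud(f);z=X[...,2]
    m=(z>.144)&(z<.155)&(np.hypot(X[...,0]-.583,X[...,1]+.112)<.03)
    p=X[m]; A.append(p)
    print(n,m.sum(),p.mean(0),cv2.minAreaRect((p[:,:2]*1000).astype(np.float32)), "z",np.percentile(p[:,2],[10,50,90]))
    w,V=np.linalg.eigh(np.cov(p[:,:2].T)); print(np.degrees(np.arctan2(V[1,1],V[0,1])),np.sqrt(w*12))
    # projected model check
    im=cv2.resize(f["img"][:,:,::-1],None,fx=1,fy=1)
    c=proj(f,[.583,-.1125,.15]).astype(int)
    s=16;x0,y0=c[0]-30,c[1]-20
    crop=cv2.resize(im[y0:y0+60,x0:x0+70],None,fx=10,fy=10,interpolation=cv2.INTER_CUBIC)
    from math import cos,sin
    def sq(cx,cy,z,w,h,a,col):
        q=[[cx+cos(a)*i*w/2-sin(a)*j*h/2,cy+sin(a)*i*w/2+cos(a)*j*h/2,z] for i,j in[(1,1),(1,-1),(-1,-1),(-1,1)]]
        q=((proj(f,q)-[x0,y0]+.5)*10).astype(np.int32); cv2.polylines(crop,[q],True,col,1)
    sq(.583,-.1125,.123,.03,.03,0,(255,255,0))
    sq(.583,-.1125,.150,.031,.010,0,(0,255,0))
    sq(.583,-.1125,.055,.04,.04,0,(255,0,255))
    cv2.imwrite(f"pics/bar_{n}.png",crop)
# airliner
for n in ["top","scene"]:
    f=pickle.load(open(n+"0.pkl","rb"));X=cloud(f);z=X[...,2]
    m=(z>.098)&(z<.112)&(np.hypot(X[...,0]-.54,X[...,1]-.215)<.11); p=X[m]
    w,V=np.linalg.eigh(np.cov(p[:,:2].T)); print("fus",n,p.mean(0),np.degrees(np.arctan2(V[1,1],V[0,1])))
E
```

```text
top 76 [ 0.5825 -0.1129  0.1488] ((582.5968017578125, -113.04026794433594), (9.81432056427002, 29.48833465576172), 89.83281707763672) z [0.1472 0.1491 0.1502]
178.1657935284832 [0.0104 0.0316]
scene 43 [ 0.5839 -0.1138  0.1477] ((583.2718505859375, -113.30331420898438), (11.818360328674316, 30.82914924621582), 86.2550048828125) z [0.145  0.148  0.1496]
177.71776695047748 [0.0107 0.0322]
fus top [0.5432 0.2181 0.103 ] -160.6117233433974
fus scene [0.5547 0.2222 0.1029] -160.46445441309993
```

View pics/bar_top.png

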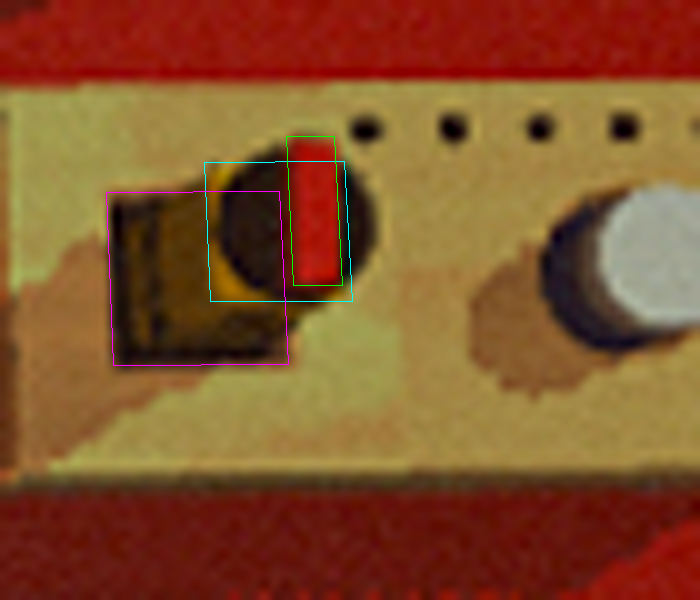

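View pics/bar_scene.png

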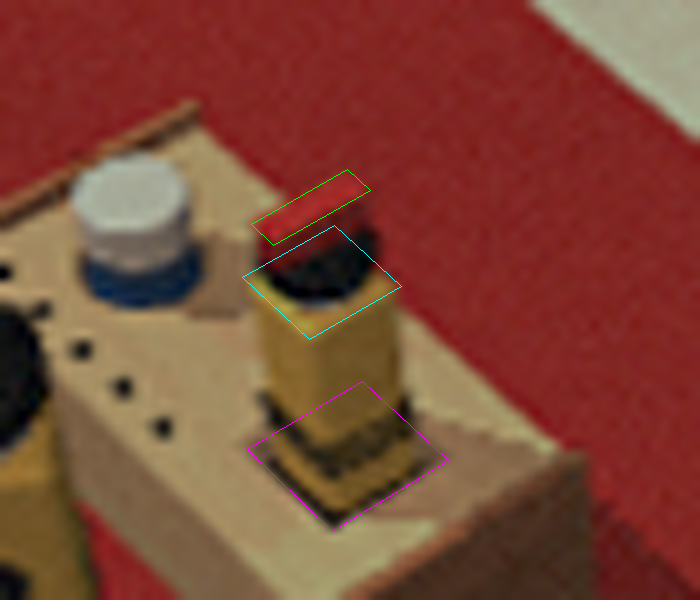

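The well square and the bar outline both fit in the crops. The bar measures 31.5 x 10.4 mm with its top at 0.150, which is 5+138+7 mm. So the rack torch is the right one, at about (0.5825, -0.1128), with the bar about 2° off world x. Next I'll move over it.

Request:
{"api": "jog_arm", "payload": {"targets": [[8.5,[-3,-2.7,-0.8],[0,0,0]],[8.5,[-6,-5.4,-1.6],[0,0,0]],[8.5,[-9,-8.2,-2.4],[0,0,0]],[8.5,[-12,-10.9,-3.2],[0,0,0]],[8.5,[-15,-13.6,-4],[0,0,0]]]}}

```text
clock: 1.42
tcp_pos: [0.3066, 0.408, 0.2717]
ee_rot: [[-0.942, 0.337, 0.0], [0.337, 0.942, 0.0], [-0.0, 0.0, -1.0]]
wrist_force: [2.0, 0.5, 0.5]
finger_gap: 0.0849
```

Request:
{"api": "jog_arm", "payload": {"targets": [[8.5,[-3,-2.7,0],[0,0,0]],[8.5,[-6,-5.4,0],[0,0,0]],[8.5,[-9,-8.2,0],[0,0,0]],[8.5,[-12,-10.9,0],[0,0,0]],[8.5,[-15,-13.6,0],[0,0,0]]]}}

```text
clock: 1.83
tcp_pos: [0.402, 0.2293, 0.2716]
ee_rot: [[-0.941, 0.337, 0.001], [0.337, 0.941, 0.0], [-0.0, 0.001, -1.0]]
wrist_force: [1.0, 0.5, 0.0]
finger_gap: 0.0849
```

Request:
{"api": "jog_arm", "payload": {"targets": [[8.5,[-3,-2.7,0],[0,0,0]],[8.5,[-6,-5.4,0],[0,0,0]],[8.5,[-9,-8.2,0],[0,0,0]],[8.5,[-12,-10.9,0],[0,0,0]],[8.5,[-15,-13.6,0],[0,0,0]]]}}

```text
clock: 2.25
tcp_pos: [0.4974, 0.0506, 0.2716]
ee_rot: [[-0.942, 0.337, 0.001], [0.337, 0.942, 0.0], [-0.001, 0.0, -1.0]]
wrist_force: [1.2, 0.1, -0.8]
finger_gap: 0.0852
```

```bash
cat >> h.py <<'E'
from scipy.spatial.transform import Rotation as Ro
def delta(s,target,Rt=None):
    R=s["ee_rot"]; d=R.T@(np.asarray(target)-s["tcp_pos"])*100
    rv=Ro.from_matrix(R.T@Rt).as_rotvec() if Rt is not None else np.zeros(3)
    return d,rv
def Rdown(yaz): # tool z down, tool y at azimuth yaz deg
    a=np.radians(yaz); y=np.array([np.cos(a),np.sin(a),0]); z=np.array([0,0,-1.]); return np.stack([np.cross(y,z),y,z],1)
E
python3 - <<'E'
from h import *; from cell import telemetry
np.set_printoptions(precision=4,suppress=True)
s=telemetry.state();print(s); print(delta(s,[.5825,-.1128,.20],Rdown(88)))
E
```

```text
{'clock': 2.25, 'q': array([-0.4033,  0.2801,  0.228 ,  1.8837, -0.0752,  0.9853,  1.0847]), 'qvel': array([ 0.7943,  0.3075,  0.2423, -0.3973, -0.1491,  0.1062,  1.0886]), 'joint_efforts': array([ -8.4625, -71.2831,   4.0037, -31.2952,   0.7126,  -0.1456,
        -3.5271]), 'tcp_pos': array([0.4974, 0.0506, 0.2716]), 'ee_rot': array([[-0.9415,  0.337 ,  0.0006],
       [ 0.337 ,  0.9415,  0.0002],
       [-0.0005,  0.0004, -1.    ]]), 'wrist_force': array([ 1.2495,  0.1484, -0.8171]), 'moment': array([ 0.059 , -0.0127,  0.0278]), 'finger_gap': 0.08516167274209761}
(array([-13.5154, -12.522 ,   7.1636]), array([ 0.0003,  0.0006, -0.3088]))
```

Request:
{"api": "jog_arm", "payload": {"targets": [[4,[-2.8,-2.6,0],[0,0,-0.07]],[4,[-5.5,-5.1,0],[0,0,-0.14]],[4,[-8.2,-7.7,0],[0,0,-0.21]],[4,[-11,-10.2,0],[0,0,-0.28]],[4,[-13.5,-12.5,1.5],[0,0,-0.31]]]}}

```text
clock: 2.67
tcp_pos: [0.5836, -0.1131, 0.2584]
ee_rot: [[-1.0, 0.03, 0.004], [0.03, 1.0, -0.0], [-0.004, -0.0, -1.0]]
wrist_force: [0.8, 0.2, 0.1]
finger_gap: 0.0399
```

Request:
{"api": "jog_arm", "payload": {"targets": [[4,[0,0,2.5],[0,0,0]],[4,[0,0,4.6],[0,0,0]],[4,[0,0,4.6],[0,0,0]]]}}

```text
clock: 2.92
tcp_pos: [0.58, -0.1107, 0.2066]
ee_rot: [[-0.999, 0.035, -0.006], [0.035, 0.999, 0.0], [0.006, 0.0, -1.0]]
wrist_force: [-1.0, 0.5, -1.2]
finger_gap: 0.0396
```

```bash
python3 - <<'E'
from h import *; from cell import telemetry,vision
np.set_printoptions(precision=4,suppress=True)
s=telemetry.state();print(s["clock"],s["q"],s["tcp_pos"],s["wrist_force"],s["moment"],s["finger_gap"]); print(delta(s,[.5825,-.1128,.136],Rdown(88)))
for n in ["scene","top"]:
    f=vision.grab_frame(n);c=proj(f,[.583,-.1125,.15]).astype(int)
    cv2.imwrite(f"pics/g1{n}.png",cv2.resize(f["img"][c[1]-60:c[1]+60,c[0]-70:c[0]+70,::-1],None,fx=5,fy=5,interpolation=cv2.INTER_CUBIC))
E
```

```text
2.9167 [-0.0566  0.5052  0.2067  1.724  -0.1239  0.9307  1.7358] [ 0.58   -0.1107  0.2066] [-1.0328  0.451  -1.1617] [-0.024   0.0535  0.0213] 0.03956039652265962
(array([-0.2963, -0.1984,  7.0576]), array([ 0.0003, -0.0055,  0.0003]))
```

View pics/g1scene.png

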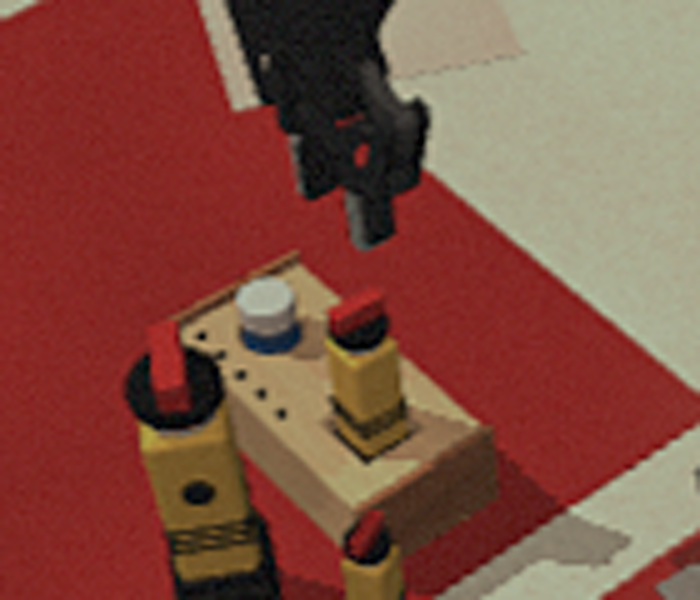

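View pics/g1top.png

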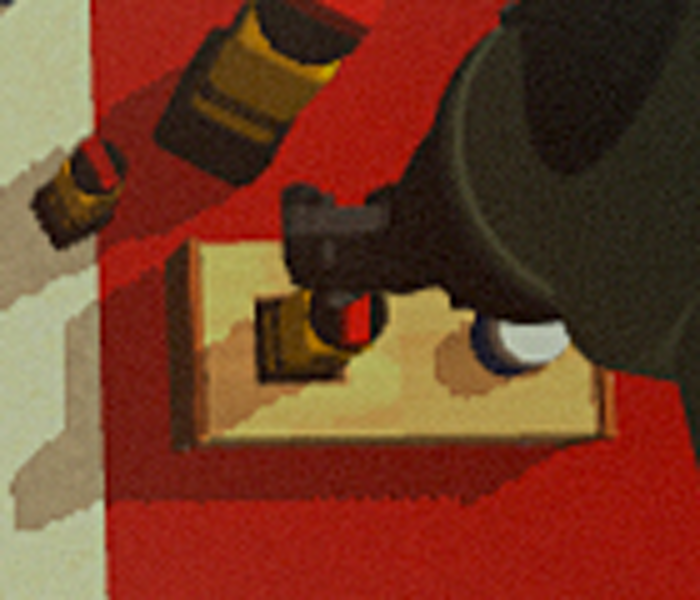

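Request:
{"api": "jog_arm", "payload": {"targets": [[3,[0,0,2.5],[0,0,0]],[3,[0,0,5],[0,0,0]],[3,[0,0,5.8],[0,0,0]],[3,[0,0,5.8],[0,0,0]],[3,[0,0,5.8],[0,0,0]]]}}

```text
clock: 3.43
tcp_pos: [0.5824, -0.1105, 0.1538]
ee_rot: [[-0.999, 0.034, 0.001], [0.034, 0.999, -0.0], [-0.001, -0.0, -1.0]]
wrist_force: [1.9, 0.4, 0.4]
finger_gap: 0.0297
```

```bash
python3 - <<'E'
from h import *; from cell import telemetry,vision
np.set_printoptions(precision=4,suppress=True)
f=vision.grab_frame("scene")
s=telemetry.state();print(s["clock"],s["q"],s["tcp_pos"],s["wrist_force"],s["moment"],s["finger_gap"]); print(delta(s,[.5825,-.1128,.140],Rdown(88)))
c=proj(f,[.583,-.1125,.15]).astype(int)
cv2.imwrite(f"pics/g2scene.png",cv2.resize(f["img"][c[1]-40:c[1]+40,c[0]-45:c[0]+45,::-1],None,fx=8,fy=8,interpolation=cv2.INTER_CUBIC))
E
```

```text
3.4833 [-0.0449  0.5703  0.1905  1.7679 -0.141   0.8146  1.75  ] [ 0.5826 -0.1106  0.1541] [ 0.4076  0.5387 -0.1053] [ 0.0268 -0.0182 -0.0201] 0.02983434113377295
(array([ 0.0078, -0.2168,  1.4103]), array([-0.0002,  0.002 ,  0.0012]))
```

View pics/g2scene.png

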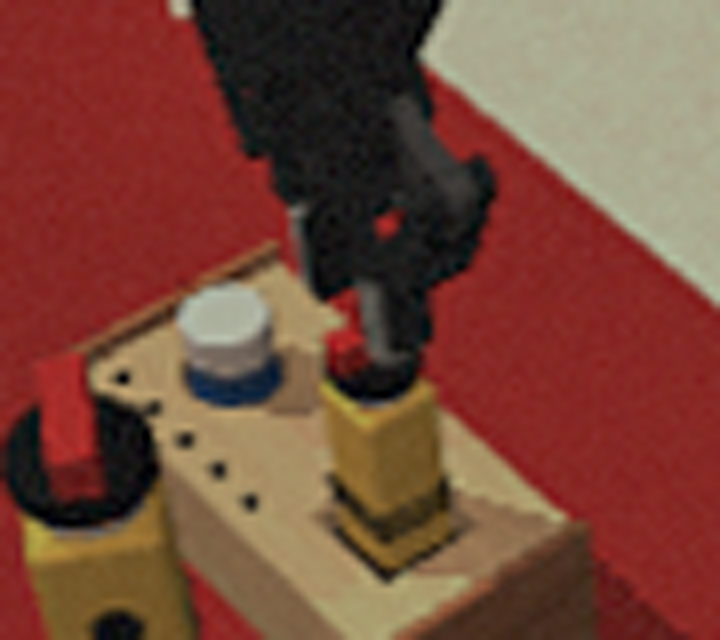

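Request:
{"api": "jog_arm", "payload": {"targets": [[2.4,[0,-0.2,0.7],[0,0,0]],[2.4,[0,-0.2,1.4],[0,0,0]],[2.4,[0,-0.2,1.4],[0,0,0]],[2.4,[0,-0.2,1.4],[0,0,0]]]}}

```text
clock: 3.82
tcp_pos: [0.5815, -0.1126, 0.138]
ee_rot: [[-0.999, 0.034, -0.001], [0.034, 0.999, 0.0], [0.001, 0.0, -1.0]]
wrist_force: [-0.5, -1.0, 1.1]
finger_gap: 0.024
```

```bash
python3 - <<'E'
from h import *; from cell import telemetry,vision
np.set_printoptions(precision=4,suppress=True)
f=vision.grab_frame("scene")
s=telemetry.state();print(s["clock"],s["q"],s["tcp_pos"],s["wrist_force"],s["moment"],s["finger_gap"]); print(delta(s,[.5825,-.1128,.140],Rdown(88)))
c=proj(f,[.583,-.1125,.15]).astype(int)
cv2.imwrite(f"pics/g3scene.png",cv2.resize(f["img"][c[1]-40:c[1]+40,c[0]-45:c[0]+45,::-1],None,fx=8,fy=8,interpolation=cv2.INTER_CUBIC))
E
```

```text
3.8667 [-0.0373  0.5916  0.1851  1.7784 -0.1457  0.785   1.7572] [ 0.5817 -0.1127  0.1383] [0.1838 0.396  0.4639] [-0.0132 -0.0007  0.014 ] 0.02394492375875864
(array([-0.0803, -0.011 , -0.1686]), array([-0.    , -0.0001,  0.001 ]))
```

View pics/g3scene.png

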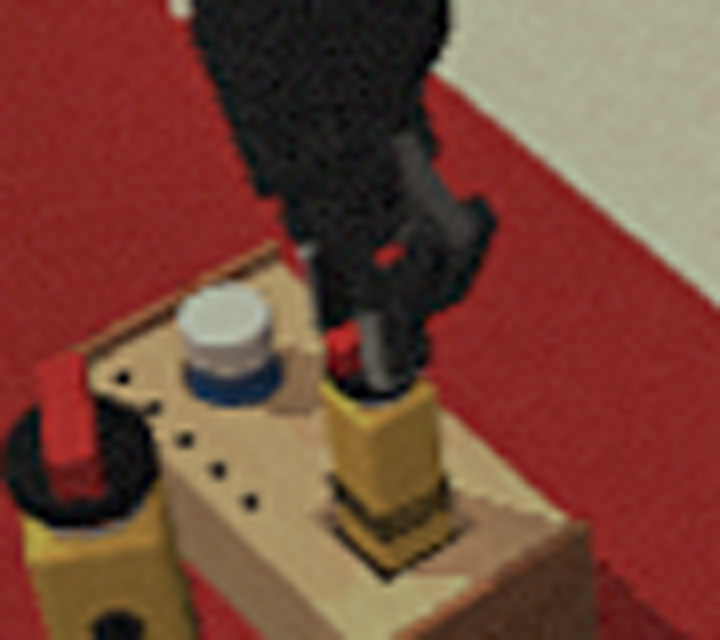

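Request:
{"api": "jog_arm", "payload": {"targets": [[0.6,[0,0,-0.15],[0,0,0]],[0.6,[0,0,-0.15],[0,0,0]],[0.6,[0,0,-0.15],[0,0,0]],[0.6,[0,0,-0.15],[0,0,0]],[0.6,[0,0,-0.15],[0,0,0]]]}}

```text
clock: 4.28
tcp_pos: [0.5819, -0.1127, 0.1401]
ee_rot: [[-0.999, 0.034, 0.001], [0.034, 0.999, -0.0], [-0.001, -0.0, -1.0]]
wrist_force: [-0.4, -0.4, 4.7]
finger_gap: 0.0076
```

```bash
cat > st.py <<'E'
from h import *; from cell import telemetry,vision
np.set_printoptions(precision=4,suppress=True)
s=telemetry.state();print(s["clock"],s["q"],s["tcp_pos"],s["wrist_force"],s["moment"],s["finger_gap"]);R=s["ee_rot"];print("y az",np.degrees(np.arctan2(R[1,1],R[0,1])))
E
python3 st.py
```

```text
4.2833 [-0.0378  0.5892  0.1858  1.7773 -0.1452  0.7879  1.7569] [ 0.5819 -0.1127  0.1401] [-0.3767 -0.4133  4.7279] [-0.2697  0.0929  0.0697] 0.007638501035866295
y az 88.05592540675141
```

Request:
{"api": "jog_arm", "payload": {"targets": [[0,[0,0,0],[0,0,0]],[0,[0,0,0],[0,0,0]],[0,[0,0,0],[0,0,0]]]}}

```text
clock: 4.53
tcp_pos: [0.5818, -0.1127, 0.1399]
ee_rot: [[-0.999, 0.034, 0.0], [0.034, 0.999, -0.0], [-0.0, -0.0, -1.0]]
wrist_force: [0.2, -0.7, 4.7]
finger_gap: 0.008
```

```bash
python3 st.py; python3 - <<'E'
from h import *; from cell import vision
f=vision.grab_frame("scene")
c=proj(f,[.583,-.1125,.15]).astype(int)
cv2.imwrite(f"pics/g4scene.png",cv2.resize(f["img"][c[1]-40:c[1]+40,c[0]-45:c[0]+45,::-1],None,fx=8,fy=8,interpolation=cv2.INTER_CUBIC))
E
```

```text
4.5333 [-0.0378  0.5895  0.1857  1.7775 -0.1452  0.7877  1.7569] [ 0.5818 -0.1127  0.1399] [ 0.2066 -0.7489  4.6689] [-0.2954  0.0543 -0.0077] 0.007982436274147213
y az 88.058698874347
```

View pics/g4scene.png

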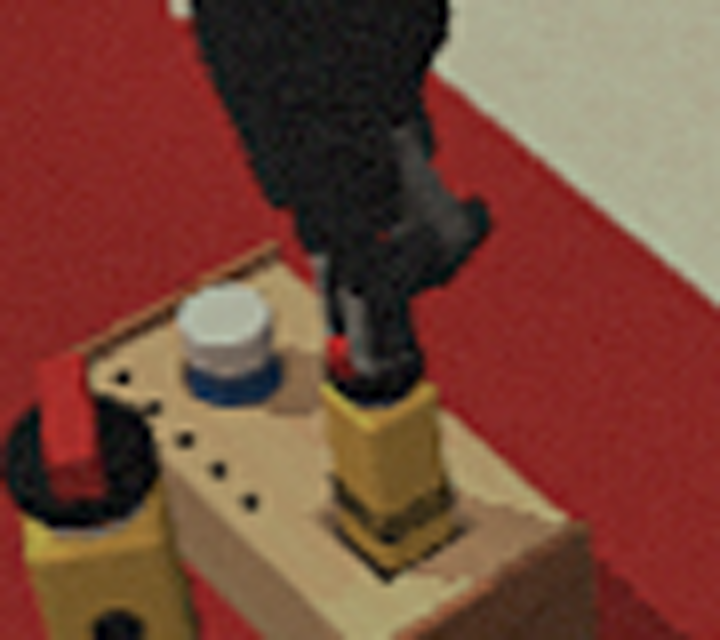

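Gripped on the bar (gap about 8 mm). Now I push down 7 mm slowly.

Request:
{"api": "jog_arm", "payload": {"targets": [[0,[0,0,0.15],[0,0,0]],[0,[0,0,0.3],[0,0,0]],[0,[0,0,0.45],[0,0,0]],[0,[0,0,0.6],[0,0,0]],[0,[0,0,0.6],[0,0,0]]]}}

```text
clock: 5.0
tcp_pos: [0.582, -0.1129, 0.1341]
ee_rot: [[-0.999, 0.034, 0.001], [0.034, 0.999, -0.0], [-0.001, -0.0, -1.0]]
wrist_force: [-0.7, -3.0, 10.2]
finger_gap: 0.0079
```

Request:
{"api": "jog_arm", "payload": {"targets": [[0,[0,0,0.1],[0,0,0]],[0,[0,0,0.1],[0,0,0]],[0,[0,0,0.1],[0,0,0]]]}}

```text
clock: 5.25
tcp_pos: [0.5824, -0.1131, 0.134]
ee_rot: [[-0.999, 0.034, 0.002], [0.034, 0.999, -0.001], [-0.002, -0.0, -1.0]]
wrist_force: [-2.4, -0.9, 22.3]
finger_gap: 0.0078
```

```bash
python3 st.py
```

```text
5.25 [-0.0358  0.5977  0.1838  1.781  -0.1472  0.7742  1.7586] [ 0.5824 -0.1131  0.134 ] [-2.3744 -0.8642 22.3321] [-0.4744  0.6681 -0.0081] 0.007833573971046597
y az 88.03798963398329
```

Request:
{"api": "jog_arm", "payload": {"targets": [[0,[0,0,0.1],[0,0,0]],[0,[0,0,0.1],[0,0,0]],[0,[0,0,0.1],[0,0,0]]]}}

```text
clock: 5.5
tcp_pos: [0.583, -0.1133, 0.1339]
ee_rot: [[-0.999, 0.034, 0.004], [0.034, 0.999, -0.001], [-0.004, -0.0, -1.0]]
wrist_force: [-5.6, -2.5, 36.0]
finger_gap: 0.0081
```

```bash
python3 st.py; python3 - <<'E'
from h import *; from cell import vision
f=vision.grab_frame("scene")
c=proj(f,[.583,-.1125,.15]).astype(int)
cv2.imwrite(f"pics/g5scene.png",cv2.resize(f["img"][c[1]-40:c[1]+40,c[0]-45:c[0]+45,::-1],None,fx=8,fy=8,interpolation=cv2.INTER_CUBIC))
E
```

```text
5.5 [-0.0355  0.5979  0.1836  1.7808 -0.1475  0.7726  1.7589] [ 0.583  -0.1133  0.1339] [-5.5737 -2.458  35.9935] [-0.3366  1.1675  0.0274] 0.008074136022511062
y az 88.03155096288043
```

View pics/g5scene.png

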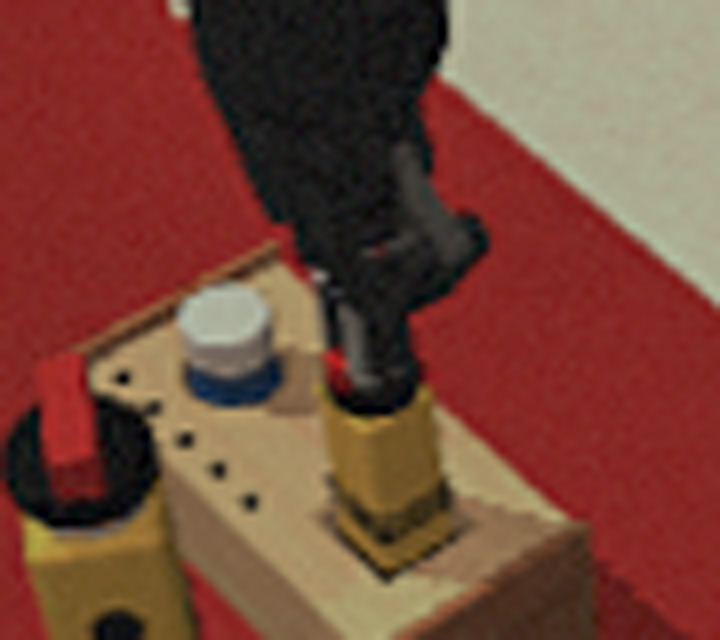

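Solid stop at 36 N, and the skirt is seated at about (375,390) in the crop, so the cap is home. I'll ease the push and turn clockwise (+z).

Request:
{"api": "jog_arm", "payload": {"targets": [[0,[0,0,-0.15],[0,0,0]],[0,[0,0,-0.15],[0,0,0.08]],[0,[0,0,-0.15],[0,0,0.18]],[0,[0,0,-0.15],[0,0,0.28]],[0,[0,0,-0.15],[0,0,0.38]]]}}

```text
clock: 5.97
tcp_pos: [0.5821, -0.113, 0.134]
ee_rot: [[-0.914, 0.407, 0.001], [0.407, 0.914, -0.0], [-0.001, 0.0, -1.0]]
wrist_force: [-1.9, -1.4, 15.1]
finger_gap: 0.0078
```

```bash
python3 st.py
```

```text
5.9667 [-0.107   0.6093  0.2882  1.7851 -0.2333  0.7793  1.4505] [ 0.5821 -0.113   0.134 ] [-1.8816 -1.3627 15.0605] [-0.4196  0.4836  0.1534] 0.00784502755917409
y az 65.99376658434177
```

Request:
{"api": "jog_arm", "payload": {"targets": [[0,[0,0,0],[0,0,0.1]],[0,[0,0,0],[0,0,0.2]],[0,[0,0,0],[0,0,0.3]],[0,[0,0,0],[0,0,0.4]],[0,[0,0,0],[0,0,0.5]]]}}

```text
clock: 6.38
tcp_pos: [0.5821, -0.1131, 0.134]
ee_rot: [[-0.607, 0.795, 0.001], [0.795, 0.607, -0.001], [-0.001, 0.001, -1.0]]
wrist_force: [-1.2, -2.0, 15.0]
finger_gap: 0.0074
```

```bash
python3 st.py
```

```text
6.3833 [-0.1976  0.6322  0.4247  1.7899 -0.3484  0.7927  1.0533] [ 0.5821 -0.1131  0.134 ] [-1.1805 -2.0027 14.9654] [-0.5131  0.5241  0.1883] 0.0074365368977941425
y az 37.34647985552955
```

Request:
{"api": "jog_arm", "payload": {"targets": [[0,[0,0,0],[0,0,0.06]],[0,[0,0,0],[0,0,0.12]]]}}

```text
clock: 6.55
tcp_pos: [0.5821, -0.1131, 0.134]
ee_rot: [[-0.509, 0.861, 0.001], [0.861, 0.509, -0.001], [-0.001, 0.001, -1.0]]
wrist_force: [-2.3, -2.0, 15.8]
finger_gap: 0.0076
```

```bash
python3 st.py
```

```text
6.55 [-0.2188  0.6391  0.4572  1.791  -0.3761  0.7974  0.9597] [ 0.5821 -0.1131  0.134 ] [-2.2519 -1.9589 15.803 ] [-0.5227  0.4829  0.1419] 0.00758496249438502
y az 30.573635571312565
```

Request:
{"api": "jog_arm", "payload": {"targets": [[0,[0,0,0],[0,0,0.06]],[0,[0,0,0],[0,0,0.1]],[0,[0,0,0],[0,0,0.1]]]}}

```text
clock: 6.8
tcp_pos: [0.5821, -0.1131, 0.134]
ee_rot: [[-0.42, 0.907, 0.001], [0.907, 0.42, -0.001], [-0.001, 0.001, -1.0]]
wrist_force: [-2.2, -1.9, 17.4]
finger_gap: 0.0077
```

```bash
python3 st.py
```

```text
6.8 [-0.2362  0.6453  0.4844  1.7919 -0.3996  0.8017  0.8809] [ 0.5821 -0.1131  0.134 ] [-2.1869 -1.904  17.406 ] [-0.4925  0.4824  0.0404] 0.0077138843262710395
y az 24.85903488013887
```

Request:
{"api": "jog_arm", "payload": {"targets": [[0,[0,0,0],[0,0,0.05]],[0,[0,0,0],[0,0,0.08]],[0,[0,0,0],[0,0,0.08]]]}}

```text
clock: 7.05
tcp_pos: [0.5822, -0.1131, 0.134]
ee_rot: [[-0.347, 0.938, 0.001], [0.938, 0.347, -0.001], [-0.001, 0.001, -1.0]]
wrist_force: [-1.6, -2.2, 17.1]
finger_gap: 0.0078
```

```bash
python3 st.py
```

```text
7.05 [-0.2498  0.6504  0.5058  1.7925 -0.4183  0.8055  0.8182] [ 0.5822 -0.1131  0.134 ] [-1.6141 -2.1558 17.1122] [-0.5333  0.4692  0.0394] 0.007803656545054506
y az 20.311215665529392
```

Request:
{"api": "jog_arm", "payload": {"targets": [[0,[0,0,0],[0,0,0.05]],[0,[0,0,0],[0,0,0.08]],[0,[0,0,0],[0,0,0.08]]]}}

```text
clock: 7.3
tcp_pos: [0.582, -0.1134, 0.134]
ee_rot: [[-0.271, 0.962, 0.001], [0.962, 0.271, -0.001], [-0.001, 0.001, -1.0]]
wrist_force: [-3.2, -3.6, 17.3]
finger_gap: 0.0074
```

```bash
python3 st.py;  python3 - <<'E'
from h import *; from cell import vision
for n in ["scene","top"]:
  f=vision.grab_frame(n)
  c=proj(f,[.583,-.1125,.143]).astype(int)
  cv2.imwrite(f"pics/g6{n}.png",cv2.resize(f["img"][c[1]-35:c[1]+35,c[0]-40:c[0]+40,::-1],None,fx=8,fy=8,interpolation=cv2.INTER_CUBIC))
E
```

```text
7.3 [-0.2634  0.6558  0.5278  1.7933 -0.4368  0.8096  0.7554] [ 0.582  -0.1134  0.134 ] [-3.1827 -3.6134 17.3403] [-0.8231  0.6823  0.5273] 0.007377295760797453
y az 15.746642089372468
```

View pics/g6scene.png

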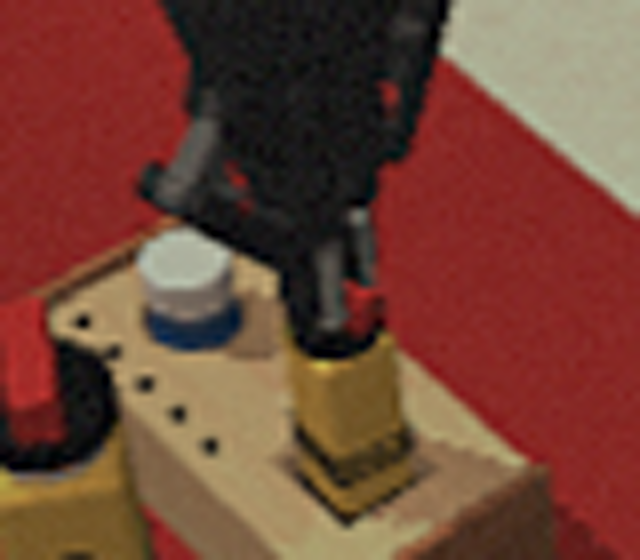

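View pics/g6top.png

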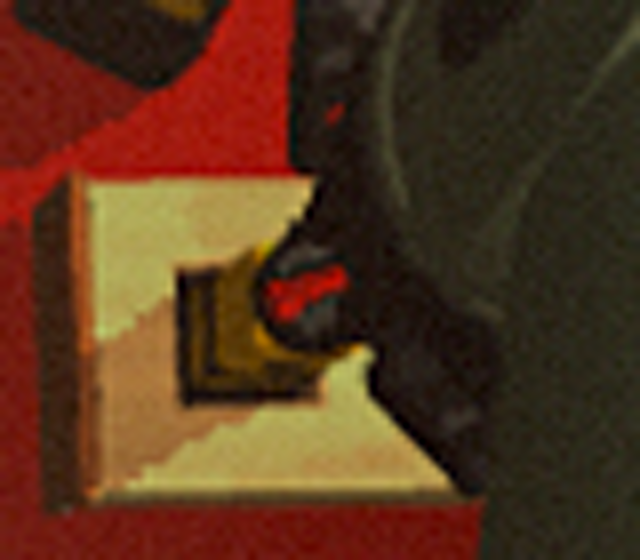

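Moment jumped to 0.53 N m after 72° (1.26 rad): the stop. I'll relax, release and rise.

Request:
{"api": "jog_arm", "payload": {"targets": [[0,[0,0,-0.12],[0,0,-0.04]],[0,[0,0,-0.12],[0,0,-0.04]],[2,[0,0,-0.12],[0,0,-0.04]],[5,[0,0,-0.12],[0,0,-0.04]],[6,[0,0,-0.3],[0,0,-0.04]]]}}

```text
clock: 7.82
tcp_pos: [0.5814, -0.1123, 0.1358]
ee_rot: [[-0.311, 0.95, -0.001], [0.95, 0.311, 0.0], [0.0, -0.001, -1.0]]
wrist_force: [0.1, 0.7, 0.1]
finger_gap: 0.0431
```

```bash
python3 st.py
```

```text
7.8167 [-0.2583  0.6503  0.5177  1.7921 -0.4253  0.8131  0.7856] [ 0.5814 -0.1123  0.1358] [0.0949 0.6724 0.1448] [ 0.0396 -0.0113 -0.0294] 0.04305257287420337
y az 18.12189379617142
```

Request:
{"api": "jog_arm", "payload": {"targets": [[6,[0,0,-2],[0,0,-0.04]],[6,[0,0,-4],[0,0,-0.04]],[6,[0,0,-5],[0,0,-0.04]],[6,[0,0,-5],[0,0,-0.04]]]}}

```text
clock: 8.15
tcp_pos: [0.5826, -0.1127, 0.1883]
ee_rot: [[-0.349, 0.937, 0.003], [0.937, 0.349, 0.0], [-0.001, 0.003, -1.0]]
wrist_force: [-0.3, -0.0, 0.5]
finger_gap: 0.0601
```

```bash
python3 st.py;  python3 - <<'E'
from h import *; from cell import vision
for n in ["scene","top"]:
  f=vision.grab_frame(n);X=cloud(f);z=X[...,2]
  m=(z>.136)&(z<.152)&(np.hypot(X[...,0]-.583,X[...,1]+.112)<.025)
  p=X[m]; print(n,len(p), np.percentile(p[:,2],[10,50,90]) if len(p) else 0,cv2.minAreaRect((p[:,:2]*1000).astype(np.float32)))
  c=proj(f,[.583,-.1125,.143]).astype(int)
  cv2.imwrite(f"pics/g7{n}.png",cv2.resize(f["img"][c[1]-35:c[1]+35,c[0]-40:c[0]+40,::-1],None,fx=8,fy=8,interpolation=cv2.INTER_CUBIC))
E
```

```text
8.15 [-0.2812  0.5818  0.5496  1.7526 -0.373   0.9095  0.7832] [ 0.5826 -0.1127  0.1883] [-0.3391 -0.0014  0.4602] [-0.0412 -0.0043  0.0201] 0.06007662673096053
y az 20.41700634545976
scene 47 [0.13802252 0.14212312 0.14356591] ((583.091064453125, -114.40817260742188), (12.22213363647461, 30.8277645111084), 19.23433494567871)
top 77 [0.1402946  0.14269908 0.14479017] ((582.84423828125, -113.31072235107422), (9.816258430480957, 30.962697982788086), 20.137258529663086)
```

View pics/g7scene.png

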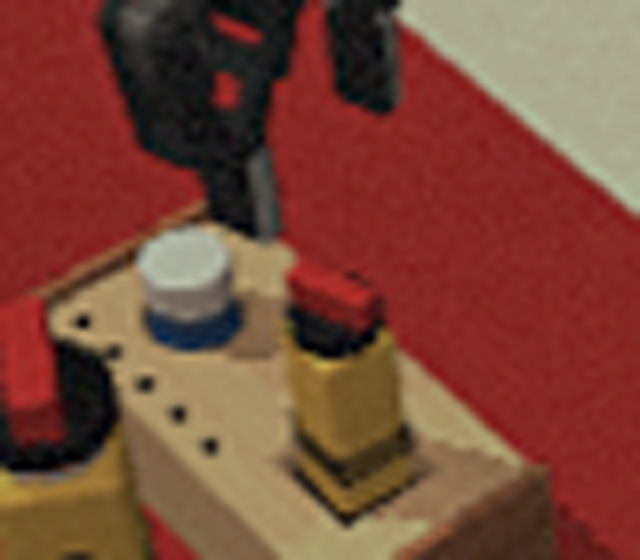

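View pics/g7top.png

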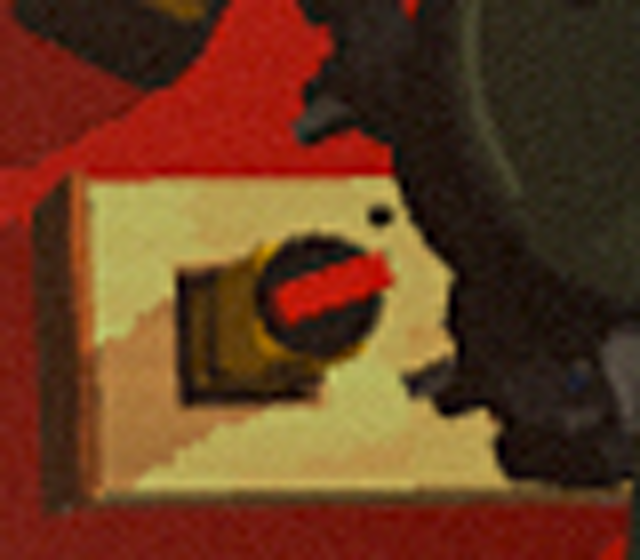

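Bar top now at 0.143 (home), turned by 68° (1.19 rad). Next I fit a kinematic model from the logged poses to choose which side to finish on.

```bash
cat > kin.py <<'E'
import numpy as np, itertools
from scipy.spatial.transform import Rotation as Ro
from scipy.optimize import least_squares
# q, tcp, y-azimuth (tool straight down)
D=[([-1.29717209,0.52200168,-0.03634022,1.59999673,0.02118795,1.02108962,-0.11276734],[0.21059,0.58810,0.23074],70.3),
([-0.4033,0.2801,0.228,1.8837,-0.0752,0.9853,1.0847],[0.4974,0.0506,0.2716],70.3),
([-0.0566,0.5052,0.2067,1.724,-0.1239,0.9307,1.7358],[0.58,-0.1107,0.2066],88.0),
([-0.0449,0.5703,0.1905,1.7679,-0.141,0.8146,1.75],[0.5826,-0.1106,0.1541],88.05),
([-0.0373,0.5916,0.1851,1.7784,-0.1457,0.785,1.7572],[0.5817,-0.1127,0.1383],88.06),
([-0.0355,0.5979,0.1836,1.7808,-0.1475,0.7726,1.7589],[0.583,-0.1133,0.1339],88.03),
([-0.107,0.6093,0.2882,1.7851,-0.2333,0.7793,1.4505],[0.5821,-0.113,0.134],65.99),
([-0.1976,0.6322,0.4247,1.7899,-0.3484,0.7927,1.0533],[0.5821,-0.1131,0.134],37.35),
([-0.2498,0.6504,0.5058,1.7925,-0.4183,0.8055,0.8182],[0.5822,-0.1131,0.134],20.31),
([-0.2583,0.6503,0.5177,1.7921,-0.4253,0.8131,0.7856],[0.5814,-0.1123,0.1358],18.12),
([-0.2812,0.5818,0.5496,1.7526,-0.373,0.9095,0.7832],[0.5826,-0.1127,0.1883],20.42)]
def Rd(a):
    a=np.radians(a);y=np.array([np.cos(a),np.sin(a),0]);z=np.array([0,0,-1.]);return np.stack([np.cross(y,z),y,z],1)
Q=np.array([d[0] for d in D]);P=np.array([d[1] for d in D]);RR=np.array([Rd(d[2]) for d in D])
def chain(q,s,o1,o7):
    axs="zyzyzyz"; out=[]
    R=Ro.identity()
    for i,a in enumerate(axs):
        R=R*Ro.from_euler(a,s[i]*q[i]+(o1 if i==0 else o7 if i==6 else 0)); out.append(R)
    return out
E
python3 - <<'E'
from kin import *
best=[]
for s3,s5,s7,s1 in itertools.product([1,-1],repeat=4):
    s=[s1,1,s3,1,s5,1,s7]
    def res(x):
        return np.concatenate([(Ro.from_matrix(RR[i]).inv()*chain(Q[i],s,x[0],x[1])[-1]).as_rotvec() for i in range(len(Q))])
    for o in itertools.product(np.arange(0,6.28,1.57),repeat=2):
        r=least_squares(res,o); best.append((r.cost,s,r.x))
best.sort(key=lambda t:t[0])
for b in best[:8]: print(b)
E
```

```text
(np.float64(3.277042013362706e-05), [-1, 1, -1, 1, -1, 1, -1], array([1.56957175, 3.14042769]))
(np.float64(3.2770420133627425e-05), [-1, 1, -1, 1, -1, 1, -1], array([2.35457311, 3.92542904]))
(np.float64(3.277042013362759e-05), [-1, 1, -1, 1, -1, 1, -1], array([3.92457258, 5.49542851]))
(np.float64(3.2770420133627865e-05), [-1, 1, -1, 1, -1, 1, -1], array([-4.31994771e-04,  1.57042394e+00]))
(np.float64(3.277042013362823e-05), [-1, 1, -1, 1, -1, 1, -1], array([0.78457246, 2.3554284 ]))
(np.float64(3.277042013362868e-05), [-1, 1, -1, 1, -1, 1, -1], array([ 3.9261634 , -0.78616598]))
(np.float64(3.277042013362883e-05), [-1, 1, -1, 1, -1, 1, -1], array([3.13957231, 4.71042824]))
(np.float64(3.2770420133629106e-05), [-1, 1, -1, 1, -1, 1, -1], array([ 4.71116498e+00, -1.16439735e-03]))
```

```bash
cat >> kin.py <<'E'
S=[-1,1,-1,1,-1,1,-1]
def fit(lam=0.003):
    A=[];b=[]
    for q,p in zip(Q,P):
        c=chain(q,S,0,np.pi/2); A.append(np.hstack([R.as_matrix() for R in c])); b.append(p)
    A=np.vstack(A);b=np.concatenate(b)
    t=np.linalg.solve(A.T@A+lam**2*np.eye(21),A.T@b)
    return t,(A@t-b).reshape(-1,3)
T,_=fit()
def fk(q):
    c=chain(q,S,0,np.pi/2);p=np.zeros(3);pts=[]
    for i,R in enumerate(c): p=p+R.apply(T[3*i:3*i+3]);pts.append(p)
    return p,c[-1].as_matrix(),pts
E
python3 - <<'E'
from kin import *
np.set_printoptions(precision=3,suppress=True)
for l in [.0003,.001,.003,.01]:
    t,r=fit(l);print(l,abs(r).max()*1000);print(t.reshape(7,3))
E
```

```text
0.0003 0.06779577333811126
[[-0.001 -0.011  0.312]
 [ 0.001 -0.011  0.265]
 [-0.001 -0.019  0.265]
 [-0.001 -0.019  0.21 ]
 [ 0.001 -0.     0.21 ]
 [-0.001 -0.     0.16 ]
 [ 0.     0.     0.16 ]]
0.001 0.0737843442959879
[[-0.    -0.011  0.301]
 [ 0.    -0.011  0.265]
 [ 0.    -0.019  0.265]
 [-0.001 -0.019  0.21 ]
 [ 0.    -0.     0.21 ]
 [-0.    -0.     0.155]
 [ 0.     0.     0.155]]
0.003 0.31701835805619805
[[ 0.003 -0.011  0.229]
 [-0.003 -0.011  0.264]
 [ 0.004 -0.018  0.264]
 [-0.    -0.018  0.209]
 [-0.003 -0.001  0.209]
 [ 0.002 -0.001  0.12 ]
 [ 0.     0.     0.12 ]]
0.01 1.0366137434120182
[[ 0.008 -0.01   0.056]
 [-0.009 -0.01   0.262]
 [ 0.012 -0.017  0.262]
 [-0.002 -0.017  0.205]
 [-0.007 -0.003  0.205]
 [ 0.005 -0.003  0.035]
 [ 0.001  0.001  0.035]]
```

```bash
sed -i 's/lam=0.003/lam=0.0003/' kin.py; cat > plan.py <<'E'
from kin import *
lo=np.array([-2.91,-.3,-1.5,.17,-1.26,.16,-2.52]);hi=np.array([2.91,2.13,1.42,2.43,4.41,1.93,2.52])
def ik(q0,p,R,w=0.02):
    def res(q):
        pp,RR_,_=fk(q)
        return np.concatenate([(pp-p)*10,(Ro.from_matrix(R.T@RR_)).as_rotvec()*2,w*(q-q0)])
    r=least_squares(res,np.clip(q0,lo+.02,hi-.02),bounds=(lo,hi));pp,R2,_=fk(r.x)
    return r.x,np.linalg.norm(pp-p),np.linalg.norm(Ro.from_matrix(R.T@R2).as_rotvec())
E
python3 - <<'E'
from plan import *
np.set_printoptions(precision=2,suppress=True)
qc=np.array(D[-1][0]);F=np.array([.543,.217,.106])
for g in [0,90]:
  Rg=Rd(g); qg,e,a=ik(qc,np.array([.5825,-.113,.25]),Rg); print("grip",g,qg,e,a)
  for az in [225,240,255,270,285,300,60,75,90,105,120]:
    h=np.array([np.cos(np.radians(az)),np.sin(np.radians(az)),0]);d=h*np.cos(np.pi/6)+[0,0,.5]
    # minimal rotation of tool z from down to -d
    z0=np.array([0,0,-1.]);ax=np.cross(z0,-d);ax/=np.linalg.norm(ax)
    q=qg.copy();ok=True;ee=0
    p1=F+.205*d; p0=np.array([.5825,-.113,.25])
    N=20
    for k in range(1,N+1):
        u=k/N
        R=Ro.from_rotvec(ax*np.pi/3*u).as_matrix()@Rg
        p=p0*(1-u)+p1*u+np.array([0,0,.1*np.sin(np.pi*u)])
        q,e,a=ik(q,p,R); ee=max(ee,e+a*.1)
    pts=fk(q)[2]
    print(g,az,"p1",p1,"q",q,"err end",e,a,"max",round(ee,3),"marg",np.minimum(q-lo,hi-q).min().round(2))
E
```

```text
grip 0 [-0.37  0.54  0.69  1.69 -0.38  1.05  0.44] 4.163098128995854e-06 5.397938646607077e-05
0 225 p1 [0.42 0.09 0.21] q [ 1.29  0.78 -1.34  2.43 -1.26  0.16  1.55] err end 0.02061206310872091 0.19363461887418126 max 0.04 marg 0.0
0 240 p1 [0.45 0.06 0.21] q [ 1.2   0.76 -1.12  2.35 -1.26  0.36  1.51] err end 1.449484033201846e-05 0.00019312954823478583 max 0.0 marg 0.0
0 255 p1 [0.5  0.05 0.21] q [ 0.33  0.6   0.04  2.11 -1.26  1.16  1.36] err end 1.2073497929270094e-05 0.00018218311808943633 max 0.0 marg 0.0
0 270 p1 [0.54 0.04 0.21] q [ 0.1   0.75  0.31  1.82 -1.14  1.47  1.07] err end 7.941904687244599e-07 1.0991708005305373e-05 max 0.0 marg 0.12
0 285 p1 [0.59 0.05 0.21] q [ 0.05  0.87  0.31  1.52 -1.02  1.65  0.76] err end 4.25300464720109e-07 6.03618561384097e-06 max 0.0 marg 0.24
0 300 p1 [0.63 0.06 0.21] q [-0.01  1.01  0.33  1.2  -0.94  1.85  0.47] err end 6.433296434389701e-07 5.656988169194015e-06 max 0.0 marg 0.08
0 60 p1 [0.63 0.37 0.21] q [-0.99  1.26  0.79  0.72 -0.14  1.93 -0.33] err end 0.028118232604017038 0.30052514951153486 max 0.058 marg 0.0
0 75 p1 [0.59 0.39
[... 1502 characters left out ...]
p1 [0.63 0.37 0.21] q [-0.99  1.26  0.79  0.72 -0.14  1.93  1.24] err end 0.028125237411789572 0.3005656825082182 max 0.058 marg 0.0
90 75 p1 [0.59 0.39 0.21] q [-1.12  1.31  0.92  0.77 -0.13  1.93  1.18] err end 0.0136897875162667 0.14684172549790678 max 0.028 marg 0.0
90 90 p1 [0.54 0.39 0.21] q [-1.11  1.16  0.41  0.88  0.32  1.93  0.78] err end 5.347506283258223e-06 4.7710714026838336e-05 max 0.0 marg 0.0
90 105 p1 [0.5  0.39 0.21] q [-1.25  1.01  0.36  1.23  0.45  1.67  0.51] err end 1.9694908315408257e-06 1.749309012428145e-05 max 0.0 marg 0.26
90 120 p1 [0.45 0.37 0.21] q [-1.36  0.86  0.29  1.55  0.61  1.46  0.18] err end 1.2677566361375876e-06 1.295353090336256e-05 max 0.0 marg 0.47
```

Request:
{"api": "jog_arm", "payload": {"targets": [[6,[0,0,0],[0,0,0.12]],[6,[0,0,0],[0,0,0.24]],[6,[0,0,0],[0,0,0.356]],[6,[0,0,0],[0,0,0.356]],[6,[0,0,0],[0,0,0.356]]]}}

```text
clock: 8.67
tcp_pos: [0.5813, -0.1123, 0.1854]
ee_rot: [[-0.005, 1.0, -0.001], [1.0, 0.005, -0.0], [-0.0, -0.001, -1.0]]
wrist_force: [0.0, -0.2, -0.2]
finger_gap: 0.0599
```

```bash
python3 st.py; python3 - <<'E'
from h import *; from cell import telemetry
print(delta(telemetry.state(),[.5828,-.1132,.09],Rdown(0.2)))
f=pickle.load(open("top0.pkl","rb"));X=cloud(f);z=X[...,2]
m=(z>.02)&(X[...,0]>.635)&(X[...,0]<.8)&(X[...,1]>-.16)&(X[...,1]<-.04);print(np.nanmin(X[m][:,0]))
f=pickle.load(open("scene0.pkl","rb"));X=cloud(f);z=X[...,2]
m=(z>.02)&(X[...,0]>.635)&(X[...,0]<.8)&(X[...,1]>-.16)&(X[...,1]<-.04);print(np.nanmin(X[m][:,0]))
E
```

```text
8.6667 [-0.3396  0.6112  0.6437  1.7578 -0.4452  0.9243  0.4964] [ 0.5813 -0.1123  0.1854] [ 0.0144 -0.1674 -0.2285] [ 0.0249 -0.0473  0.0029] 0.059893061886042154
y az 0.2703562924369107
(array([-0.08493647,  0.15873748,  9.53524852]), array([-0.0014688 ,  0.0004065 ,  0.00122825]))
0.6652242841733791
0.6659917552176329
```

Request:
{"api": "jog_arm", "payload": {"targets": [[6,[-0.1,0.15,2],[0,0,0]],[6,[-0.1,0.15,4.5],[0,0,0]],[6,[-0.1,0.15,7],[0,0,0]],[6,[-0.1,0.15,9],[0,0,0]],[6,[-0.1,0.15,9.5],[0,0,0]]]}}

```text
clock: 9.08
tcp_pos: [0.5816, -0.1132, 0.0881]
ee_rot: [[-0.005, 1.0, -0.004], [1.0, 0.005, 0.001], [0.001, -0.004, -1.0]]
wrist_force: [-1.1, 0.2, -0.5]
finger_gap: 0.06
```

Request:
{"api": "jog_arm", "payload": {"targets": [[6,[0,0,0],[0,0,0]],[6,[0,0,0],[0,0,0]]]}}

```text
clock: 9.25
tcp_pos: [0.5834, -0.1139, 0.0919]
ee_rot: [[-0.002, 1.0, 0.0], [1.0, 0.002, -0.0], [-0.0, 0.0, -1.0]]
wrist_force: [0.0, 0.2, 0.7]
finger_gap: 0.0603
```

```bash
python3 st.py;  python3 - <<'E'
from h import *; from cell import vision,telemetry
print(delta(telemetry.state(),[.5828,-.1132,.09],Rdown(0.2)))
for n in ["scene"]:
  f=vision.grab_frame(n)
  c=proj(f,[.583,-.1125,.143]).astype(int)
  cv2.imwrite(f"pics/g8{n}.png",cv2.resize(f["img"][c[1]-35:c[1]+45,c[0]-45:c[0]+45,::-1],None,fx=7,fy=7,interpolation=cv2.INTER_CUBIC))
E
```

```text
9.25 [-0.2735  0.7322  0.5507  1.8125 -0.5384  0.7505  0.5688] [ 0.5834 -0.1139  0.0919] [0.0376 0.2376 0.7124] [ 0.0013 -0.0306  0.0382] 0.06028740192263681
y az 0.12978082583116185
(array([ 0.07314804, -0.06024441,  0.19375959]), array([ 0.00030319,  0.00012321, -0.00122557]))
```

View pics/g8scene.png

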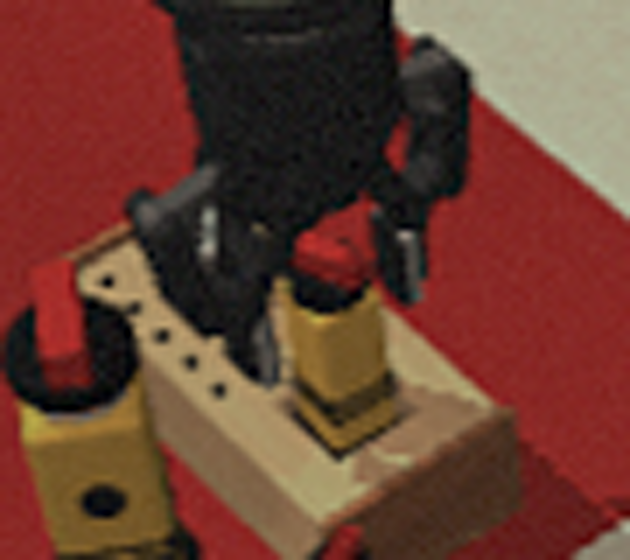

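The fingers straddle the yellow body at about (335,340) in the crop. Closing.

Request:
{"api": "jog_arm", "payload": {"targets": [[3.5,[0.05,-0.05,0.1],[0,0,0]],[3.5,[0.05,-0.05,0.1],[0,0,0]],[0,[0.05,-0.05,0.1],[0,0,0]],[0,[0.05,-0.05,0.1],[0,0,0]],[0,[0.05,-0.05,0.1],[0,0,0]]]}}

```text
clock: 9.72
tcp_pos: [0.583, -0.1131, 0.0912]
ee_rot: [[-0.001, 1.0, 0.001], [1.0, 0.001, 0.0], [0.0, 0.001, -1.0]]
wrist_force: [-2.2, -0.4, 7.8]
finger_gap: 0.0307
```

Request:
{"api": "jog_arm", "payload": {"targets": [[0,[0,0,0],[0,0,0]],[0,[0,0,0],[0,0,0]],[0,[0,0,-0.4],[0,0,0]],[0,[0,0,-0.8],[0,0,0]],[0,[0,0,-1.2],[0,0,0]]]}}

```text
clock: 10.13
tcp_pos: [0.5827, -0.1131, 0.1028]
ee_rot: [[-0.001, 1.0, 0.0], [1.0, 0.001, -0.0], [-0.0, 0.0, -1.0]]
wrist_force: [-0.2, 0.7, -2.6]
finger_gap: 0.0305
```

```bash
python3 st.py
```

```text
10.1333 [-0.2833  0.7167  0.563   1.8097 -0.5281  0.7695  0.5587] [ 0.5827 -0.1131  0.1028] [-0.2439  0.7331 -2.584 ] [ 0.0032  0.0206 -0.0167] 0.030544719554389917
y az 0.0637087330669674
```

Lifting freely (-2.6 N, about 0.26 kg). Continue up.

Request:
{"api": "jog_arm", "payload": {"targets": [[0,[0,0,-1.5],[0,0,0]],[0,[0,0,-3],[0,0,0]],[0,[0,0,-4.5],[0,0,0]],[0,[0,0,-6.2],[0,0,0]],[0,[0,0,-8],[0,0,0]]]}}

```text
clock: 10.55
tcp_pos: [0.5824, -0.1131, 0.1833]
ee_rot: [[-0.001, 1.0, -0.0], [1.0, 0.001, -0.0], [-0.0, -0.0, -1.0]]
wrist_force: [-0.2, -0.7, -2.9]
finger_gap: 0.0307
```

Request:
{"api": "jog_arm", "payload": {"targets": [[0,[0,0,-2],[0,0,0]],[0,[0,0,-4],[0,0,0]],[0,[0,0,-6],[0,0,0]],[0,[0,0,-8],[0,0,0]],[0,[0,0,-8],[0,0,0]]]}}

```text
clock: 10.97
tcp_pos: [0.5838, -0.1137, 0.2661]
ee_rot: [[-0.001, 1.0, 0.005], [1.0, 0.001, -0.0], [-0.0, 0.005, -1.0]]
wrist_force: [0.6, -0.6, -1.5]
finger_gap: 0.0308
```

```bash
python3 st.py;  python3 - <<'E'
from h import *; from cell import vision,telemetry
for n in ["scene"]:
  f=vision.grab_frame(n)
  c=proj(f,[.583,-.1125,.24]).astype(int)
  y0=max(c[1]-50,0)
  cv2.imwrite(f"pics/g9{n}.png",cv2.resize(f["img"][y0:y0+150,c[0]-80:c[0]+80,::-1],None,fx=4,fy=4,interpolation=cv2.INTER_CUBIC))
from plan import *
s=telemetry.state(); F=np.array([.543,.217,.106])
print("fk err",fk(s["q"])[0]-s["tcp_pos"])
q0=s["q"];p0=s["tcp_pos"];Rg=s["ee_rot"]
for az in [262,270,278]:
 for el in [30,35]:
  h=np.array([np.cos(np.radians(az)),np.sin(np.radians(az)),0]);e_=np.radians(el);d=h*np.cos(e_)+np.array([0,0,np.sin(e_)])
  ax=np.cross([0,0,-1.],-d);ax/=np.linalg.norm(ax);p1=F+.205*d;q=q0.copy()
  for k in range(1,16):
    u=k/15;R=Ro.from_rotvec(ax*(np.pi/2-e_)*u).as_matrix()@Rg
    q,e,a=ik(q,p0*(1-u)+p1*u+np.array([0,0,.05*np.sin(np.pi*u)]),R)
  print(az,el,p1,q,e,a)
E
```

```text
10.9667 [-0.3804  0.5255  0.7061  1.6726 -0.3791  1.0798  0.44  ] [ 0.5838 -0.1137  0.2661] [ 0.6175 -0.5853 -1.4576] [-0.0081  0.1044  0.0088] 0.030794919781165223
y az 0.039428230176727086
fk err [-1.01543646e-04  4.67751481e-05 -7.32560643e-06]
262 30 [0.51829187 0.04119255 0.2085    ] [ 0.13206285  0.6774068   0.29188239  1.98359248 -1.22891428  1.36258339
  1.25237186] 1.2342864498922449e-06 1.7527740875852414e-05
262 35 [0.51962919 0.05070808 0.22358317] [ 0.05456695  0.60533385  0.33230417  1.9890917  -1.19598821  1.30289185
  1.16388784] 1.2908931576682671e-06 1.8312162134804846e-05
270 30 [0.543      0.03946479 0.2085    ] [ 0.11352174  0.74107229  0.29300318  1.8256011  -1.13719645  1.45426357
  1.06962689] 8.059956443260639e-07 1.2392866658417363e-05
270 35 [0.543      0.04907383 0.22358317] [ 0.04433794  0.67336839  0.33163447  1.83918951 -1.10806955  1.40015649
  1.00110036] 8.416525255801626e-07 1.282466482471333e-05
278 30 [0.56770813 0.04119255 0.2085    ] [ 0.08738897  0.80838525  0.29691999  1.66500241 -1.06444344  1.55290415
  0.8983007 ] 5.351390776897896e-07 8.939873859630389e-06
278 35 [0.56637081 0.05070808 0.22358317] [ 0.02545131  0.74311102  0.33372313  1.68680985 -1.03759878  1.50106217
  0.84726425] 5.438726118126459e-07 9.070567541543964e-06
```

View pics/g9scene.png

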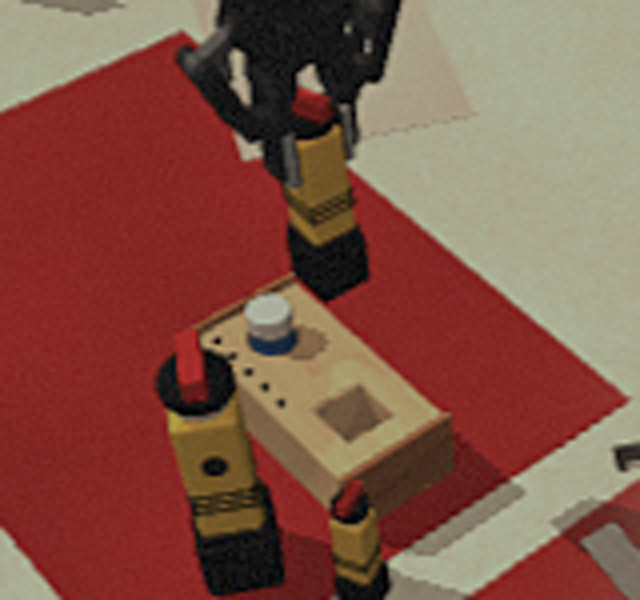

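The torch is out, lens at about (325,285) in the crop and clear of the well. Tip it towards the airliner (about tool +y) with the lens coming in from the robot's right.

Request:
{"api": "jog_arm", "payload": {"targets": [[0,[0,0,0],[0.01,0.1,0]],[0,[0,0,0],[0.02,0.2,0]],[0,[0,0,0],[0.03,0.3,0]],[0,[0,0,0],[0.035,0.4,0]],[0,[0,0,0],[0.044,0.5,0]]]}}

```text
clock: 11.43
tcp_pos: [0.5827, -0.1134, 0.2623]
ee_rot: [[0.01, 0.999, -0.042], [0.875, 0.011, 0.484], [0.484, -0.041, -0.874]]
wrist_force: [0.1, -0.2, -2.2]
finger_gap: 0.031
```

```bash
cat > fin.py <<'E'
from h import *; from cell import telemetry
np.set_printoptions(precision=4,suppress=True)
s=telemetry.state();F=np.array([.543,.217,.106])
az,el=np.radians([275,32]);d=np.array([np.cos(az)*np.cos(el),np.sin(az)*np.cos(el),np.sin(el)])
ax=np.cross([0,0,-1.],-d);ax/=np.linalg.norm(ax)
Rt=Ro.from_rotvec(ax*(np.pi/2-el)).as_matrix()@Rdown(0.05)
print(s["clock"],s["q"],s["tcp_pos"],s["wrist_force"],s["finger_gap"])
for k in (0.,.04,):
    print("target",F+(.205+k)*d,delta(s,F+(.205+k)*d,Rt))
from kin import fk; print("fkerr",fk(s["q"])[0]-s["tcp_pos"])
E
python3 fin.py
```

```text
11.4333 [ 0.0262  0.6335  0.5006  1.5426 -0.7202  1.4068  0.7457] [ 0.5827 -0.1134  0.2623] [ 0.0689 -0.2401 -2.2274] 0.031041735739463904
target [0.5582 0.0438 0.2146] (array([11.4255, -2.0744, 11.8728]), array([0.0443, 0.5034, 0.0004]))
target [0.5611 0.01   0.2358] (array([ 9.4964, -1.905 ,  8.3728]), array([0.0443, 0.5034, 0.0004]))
fkerr [ 0.0004 -0.0036 -0.0012]
```

Request:
{"api": "jog_arm", "payload": {"targets": [[0,[1.9,-0.4,1.7],[0.009,0.1,0]],[0,[3.8,-0.8,3.3],[0.018,0.2,0]],[0,[5.7,-1.1,5],[0.027,0.3,0]],[0,[7.6,-1.5,6.7],[0.035,0.4,0]],[0,[9.5,-1.9,8.4],[0.044,0.5,0]]]}}

```text
clock: 11.85
tcp_pos: [0.5608, 0.0108, 0.2344]
ee_rot: [[0.041, 0.996, -0.074], [0.537, 0.04, 0.843], [0.842, -0.074, -0.534]]
wrist_force: [-0.3, 0.6, -3.4]
finger_gap: 0.0308
```

Request:
{"api": "jog_arm", "payload": {"targets": [[0,[0,0,0],[0,0,0]],[0,[0,0,0],[0,0,0]]]}}

```text
clock: 12.02
tcp_pos: [0.5604, 0.0104, 0.2332]
ee_rot: [[0.043, 0.996, -0.076], [0.541, 0.041, 0.84], [0.84, -0.077, -0.537]]
wrist_force: [0.3, -0.9, -2.0]
finger_gap: 0.0308
```

```bash
python3 fin.py; python3 - <<'E'
from h import *; from cell import vision,telemetry
for n in ["scene","top"]:
  f=vision.grab_frame(n); pickle.dump(f,open(n+"f.pkl","wb"))
  cv2.imwrite(f"pics/f1{n}.png",cv2.resize(f["img"][90:320,150:470,::-1],None,fx=2.5,fy=2.5,interpolation=cv2.INTER_CUBIC))
E
```

```text
12.0167 [ 0.1428  0.7532  0.2953  1.6719 -1.0182  1.5415  0.9066] [0.5604 0.0104 0.2332] [ 0.3268 -0.8655 -2.0416] 0.0308423468776056
target [0.5582 0.0438 0.2146] (array([0.2353, 0.0559, 3.8255]), array([-0.002 ,  0.0082, -0.0036]))
target [0.5611 0.01   0.2358] (array([ 0.2025,  0.048 , -0.1744]), array([-0.002 ,  0.0082, -0.0036]))
fkerr [ 0.0008 -0.0064 -0.0041]
```

View pics/f1scene.png

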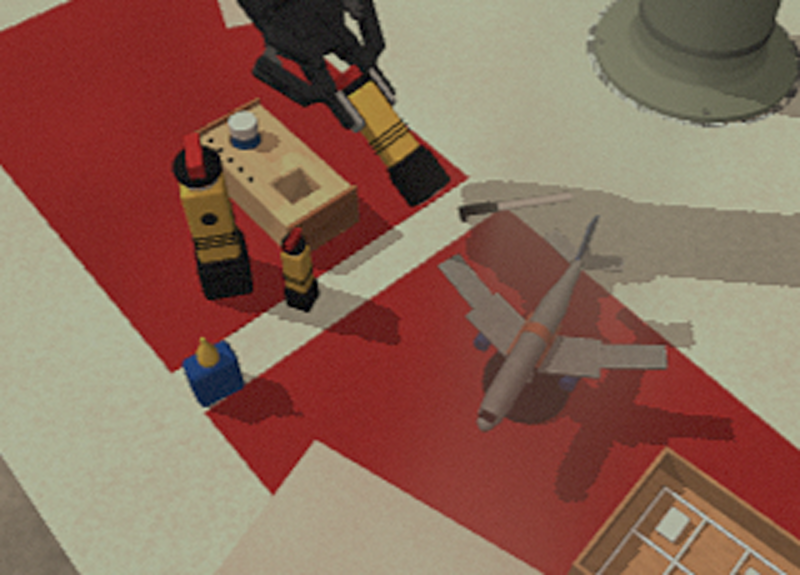

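View pics/f1top.png

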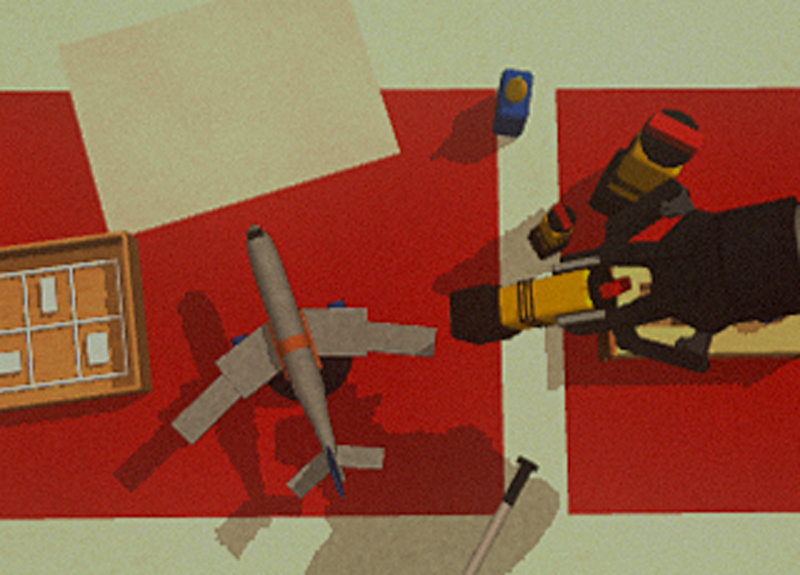

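The torch points at the band (about (293,343) in the top crop) and is clear of everything. Move in the last 3.8 cm and check from the cloud.

Request:
{"api": "jog_arm", "payload": {"targets": [[0,[0.1,0,1],[0,0,0]],[0,[0.2,0,2],[0,0,0]],[0,[0.2,0,3],[0,0,0]],[0,[0.2,0,3.8],[0,0,0]],[0,[0.2,0,3.8],[0,0,0]]]}}

```text
clock: 12.53
tcp_pos: [0.5577, 0.0455, 0.2156]
ee_rot: [[0.04, 0.996, -0.077], [0.54, 0.044, 0.841], [0.841, -0.075, -0.536]]
wrist_force: [0.2, 0.6, -2.1]
finger_gap: 0.0307
```

Request:
{"api": "jog_arm", "payload": {"targets": [[0,[0,0,0],[0,0,0]],[0,[0,0,0],[0,0,0]],[0,[0,0,0],[0,0,0]],[0,[0,0,0],[0,0,0]]]}}

```text
clock: 12.87
tcp_pos: [0.5585, 0.0429, 0.2164]
ee_rot: [[0.04, 0.996, -0.074], [0.541, 0.041, 0.84], [0.84, -0.074, -0.537]]
wrist_force: [0.0, -0.4, -2.3]
finger_gap: 0.0308
```

```bash
python3 fin.py; python3 - <<'E'
from h import *; from cell import vision,telemetry,finder
np.set_printoptions(precision=4,suppress=True)
s=telemetry.state();R=s["ee_rot"];a=R[:,2];lens=s["tcp_pos"]+.086*a
print("lens",lens,"below level deg",np.degrees(np.arcsin(-a[2])),"qvel",abs(s["qvel"]).max())
for n in ["top","scene"]:
  f=vision.grab_frame(n);X=cloud(f);z=X[...,2]
  hsv=cv2.cvtColor(f["img"],cv2.COLOR_RGB2HSV)
  o=(z>.085)&(z<.115)&(hsv[...,0]>4)&(hsv[...,0]<14)&(hsv[...,1]>120)&(np.hypot(X[...,0]-.543,X[...,1]-.217)<.04)
  F=np.median(X[o],0);F0=np.array([.543,.217,.106])
  for G in (F0,F): 
    v=G-lens; print(n,"filler",G,"ahead",v@a,"off axis",v@R[:,0],v@R[:,1])
  # torch points: extents along axis; within 25 mm of axis line
  v=X-lens; al=v@a; px=v@R[:,0];py=v@R[:,1]
  m=(np.hypot(px,py)<.035)&(al<.02)&(al>-.06)&(z>.12)
  print(" torch front al",np.percentile(al[m],[50,98,99.5]),"px",np.percentile(px[m],[2,98]),"py",np.percentile(py[m],[2,98]))
  mm=(z>.098)&(z<.112)&(np.hypot(X[...,0]-.54,X[...,1]-.215)<.11); print(" fuselage mean",X[mm].mean(0))
  cv2.imwrite(f"pics/f2{n}.png",cv2.resize(f["img"][90:320,150:470,::-1],None,fx=2.5,fy=2.5,interpolation=cv2.INTER_CUBIC))
E
```

```text
12.8667 [ 0.1032  0.7557  0.2771  1.7208 -1.0529  1.4802  0.9251] [0.5585 0.0429 0.2164] [ 0.0097 -0.415  -2.3274] 0.030795937859802936
target [0.5582 0.0438 0.2146] (array([-0.096 , -0.0142,  0.1737]), array([ 0.0001,  0.0088, -0.0007]))
target [0.5611 0.01   0.2358] (array([-0.1313, -0.0138, -3.8262]), array([ 0.0001,  0.0088, -0.0007]))
fkerr [ 0.0008 -0.0064 -0.0041]
lens [0.5521 0.1151 0.1702] below level deg 32.503469674302764 qvel 0.0030523451953238297
top filler [0.543 0.217 0.106] ahead 0.12072855893515226 off axis 0.0008456979346100138 -0.00016668132317710412
top filler [0.5456 0.216  0.093 ] ahead 0.12673864781840177 off axis -0.010532824123119261 0.0033058676960232786
 torch front al [-0.0316 -0.0023 -0.0012] px [-0.0169  0.0142] py [-0.0188  0.0176]
 fuselage mean [0.5447 0.2184 0.103 ]
scene filler [0.543 0.217 0.106] ahead 0.12072855893515226 off axis 0.0008456979346100138 -0.00016668132317710412
scene filler [0.5432 0.2191 0.1025] ahead 0.12439821403334889 off axis -0.0009498281130380787 0.00041951722960176935
 torch front al [-0.0287 -0.0018 -0.0005] px [-0.0201  0.0132] py [-0.0153  0.0193]
 fuselage mean [0.5528 0.2215 0.1029]
```

View pics/f2scene.png

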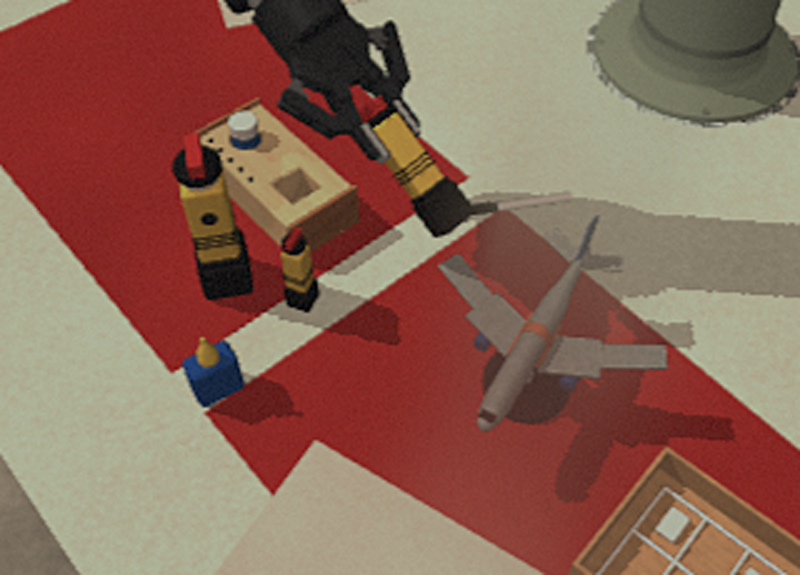

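View pics/f2top.png

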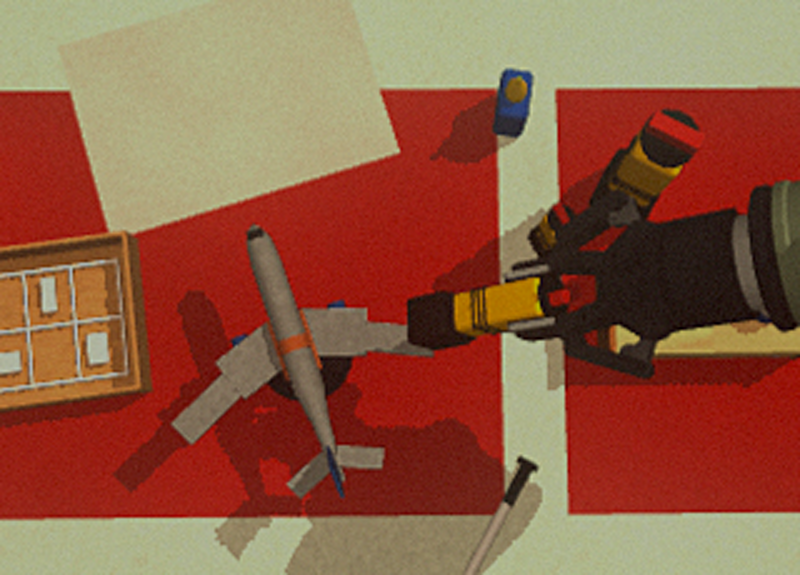

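All checks agree: 12.1 cm ahead, within a few mm of the axis, 32.5° below level, still. Handing in.

```bash
python3 -c "
from cell import r
print(r.hand_in())"
```

```text
the job is handed in; nothing more can be done
None
```

I pushed the cap home, turned it clockwise to its stop and drew the torch out of the rack. I then tipped it over and handed in while holding it over the airliner from the robot's right, after about 13 s of the 58 s. The hand-in reported no verdict.

**Cap:** It met a solid stop at 36 N, and afterwards the bar's top measured 0.143 m, which is where it should be with the cap home. It turned about 1.19 rad by the camera (gripper turn to the stop about 1.26 rad), and the moment rose to 0.53 N m at the stop.

**Torch at the end:**

| Check | Last reading |
|---|---|
| Lens height | 170 mm |
| Beam below level | 32.5° |
| Filler ahead of the lens | about 121 mm |
| Filler off the beam axis | about 1 mm |
| Weight on the wrist | 2.3 N, about 0.24 kg |

The torch was still, and in the clouds from both cameras its head lay within 2–3 mm of where I expected it.

**Other things on the bench:** The airliner's fuselage measured within 2–3 mm of its starting place. I checked the glue, marker, jar and tray by eye only; none looked shifted.

**Disagreements:**
- The top camera's last colour-based reading of the filler came out 13 mm too low, because part of the band's flank was picked up. Even so it was only 11 mm off the axis, inside the 30 mm limit.
- My fitted arm model was up to about 6 mm off once tilted, so I used it only to choose the side, and took the final figures from the measured pose.

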